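Move a test-cell panel into the cold block in running order

TASK

Move the four panel vials from the white transport rack into the aluminium cold block, keeping their running order. Take one at a time, starting with the vial next to the rack's wire loop, which goes into the well next to the block's low thumb step, then the next vial into the next well, and so on. Set each gently down on the bottom of its well, leave it standing upright, and do not knock over or shift the cup, bottle and flask nearby.

Things in the scene. Friction and masses are not known exactly. Their poses are not given: they have to be found in the camera images.
- vial_a: One of four alike reagent vials: clear glass body 22.4 mm across and 62 mm tall under a black dropper cap, 107 mm in all, 22 to 45 g; fingers and walls meet it as a 22.4 mm cylinder all the way up. Origin: centre of its underside, z up. Grip it about 62 mm above its underside. All four start in the transport rack; the letter does not tell its place in the row, only its position does.
- vial_b: One of four alike reagent vials: clear glass body 22.4 mm across and 62 mm tall under a black dropper cap, 107 mm in all, 22 to 45 g; fingers and walls meet it as a 22.4 mm cylinder all the way up. Origin: centre of its underside, z up. Grip it about 62 mm above its underside. All four start in the transport rack; the letter does not tell its place in the row, only its position does.
- vial_c: One of four alike reagent vials: clear glass body 22.4 mm across and 62 mm tall under a black dropper cap, 107 mm in all, 22 to 45 g; fingers and walls meet it as a 22.4 mm cylinder all the way up. Origin: centre of its underside, z up. Grip it about 62 mm above its underside. All four start in the transport rack; the letter does not tell its place in the row, only its position does.
- vial_d: One of four alike reagent vials: clear glass body 22.4 mm across and 62 mm tall under a black dropper cap, 107 mm in all, 22 to 45 g; fingers and walls meet it as a 22.4 mm cylinder all the way up. Origin: centre of its underside, z up. Grip it about 62 mm above its underside. All four start in the transport rack; the letter does not tell its place in the row, only its position does.
- transport_rack: White two-tier rack, fixed, 218 x 64 mm without the loop, 44 mm high. Origin on the bench under its middle, x along the row away from the first end, z up. Four wells 30 mm across at x = -75, -25, 25, 75 mm, y = 0; floor at z = 8 mm. First end: a steel wire carrying loop at x = -114 mm, 47 mm wide, up to z = 74 mm; the first vial stands at x = -75 mm. The other end has no loop.
- cold_block: Bare aluminium block, fixed, 208 x 60 mm without its step, 46 mm high, empty at the start. Origin on the bench under its middle, x along the row away from the first end, z up. Four wells 30 mm across (mouth 38 mm) at x = -75, -25, 25, 75 mm, y = 0; floor at z = 8 mm. First end: a low ribbed thumb step, x = -104 to -129 mm, 17 mm high; the first well is at x = -75 mm. The other end is plain.
- specimen_cup: Bystander, leave it alone: white-lidded specimen cup, 51 mm across, 64 mm tall; origin at the centre of its underside.
- dropper_bottle: Bystander, leave it alone: brown dropper bottle with black rubber top, 33 mm across, 102 mm tall; origin at the centre of its underside.
- flask: Bystander, leave it alone: glass conical flask, 64 mm across the base, 103 mm tall; origin at the centre of its underside.
Mind the look-alikes: they are no part of the job. What is shaped like the vial_c but orange is not meant. Leave any yellow look-alike of the vial_b alone.

How it is judged:
On the way, in this order (a step that is already met when the one before it is completed fails the run):
1. the first vial of the row stands in the first well of the cold block; those after it still stand in their wells of the transport rack (((x of vial_a in the frame of cold_block between -0.1 and -0.05 m and y of vial_a in the frame of cold_block between -0.008 and 0.008 m and z of vial_a in the frame of cold_block between 0.004 and 0.012 m) or (x of vial_a in the frame of transport_rack between -0.05 and 0.1 m and y of vial_a in the frame of transport_rack between -0.008 and 0.008 m and z of vial_a in the frame of transport_rack between 0.004 and 0.012 m)) and ((x of vial_b in the frame of cold_block between -0.1 and -0.05 m and y of vial_b in the frame of cold_block between -0.008 and 0.008 m and z of vial_b in the frame of cold_block between 0.004 and 0.012 m) or (x of vial_b in the frame of transport_rack between -0.05 and 0.1 m and y of vial_b in the frame of transport_rack between -0.008 and 0.008 m and z of vial_b in the frame of transport_rack between 0.004 and 0.012 m)) and ((x of vial_c in the frame of cold_block between -0.1 and -0.05 m and y of vial_c in the frame of cold_block between -0.008 and 0.008 m and z of vial_c in the frame of cold_block between 0.004 and 0.012 m) or (x of vial_c in the frame of transport_rack between -0.05 and 0.1 m and y of vial_c in the frame of transport_rack between -0.008 and 0.008 m and z of vial_c in the frame of transport_rack between 0.004 and 0.012 m)) and ((x of vial_d in the frame of cold_block between -0.1 and -0.05 m and y of vial_d in the frame of cold_block between -0.008 and 0.008 m and z of vial_d in the frame of cold_block between 0.004 and 0.012 m) or (x of vial_d in the frame of transport_rack between -0.05 and 0.1 m and y of vial_d in the frame of transport_rack between -0.008 and 0.008 m and z of vial_d in the frame of transport_rack between 0.004 and 0.012 m))), for 0.2 s.
2. the second vial of the row stands in the second well of the cold block; those after it still stand in their wells of the transport rack (((x of vial_a in the frame of cold_block between -0.1 and 0 m and y of vial_a in the frame of cold_block between -0.008 and 0.008 m and z of vial_a in the frame of cold_block between 0.004 and 0.012 m) or (x of vial_a in the frame of transport_rack between 0 and 0.1 m and y of vial_a in the frame of transport_rack between -0.008 and 0.008 m and z of vial_a in the frame of transport_rack between 0.004 and 0.012 m)) and ((x of vial_b in the frame of cold_block between -0.1 and 0 m and y of vial_b in the frame of cold_block between -0.008 and 0.008 m and z of vial_b in the frame of cold_block between 0.004 and 0.012 m) or (x of vial_b in the frame of transport_rack between 0 and 0.1 m and y of vial_b in the frame of transport_rack between -0.008 and 0.008 m and z of vial_b in the frame of transport_rack between 0.004 and 0.012 m)) and ((x of vial_c in the frame of cold_block between -0.1 and 0 m and y of vial_c in the frame of cold_block between -0.008 and 0.008 m and z of vial_c in the frame of cold_block between 0.004 and 0.012 m) or (x of vial_c in the frame of transport_rack between 0 and 0.1 m and y of vial_c in the frame of transport_rack between -0.008 and 0.008 m and z of vial_c in the frame of transport_rack between 0.004 and 0.012 m)) and ((x of vial_d in the frame of cold_block between -0.1 and 0 m and y of vial_d in the frame of cold_block between -0.008 and 0.008 m and z of vial_d in the frame of cold_block between 0.004 and 0.012 m) or (x of vial_d in the frame of transport_rack between 0 and 0.1 m and y of vial_d in the frame of transport_rack between -0.008 and 0.008 m and z of vial_d in the frame of transport_rack between 0.004 and 0.012 m))), for 0.2 s.
3. the third vial of the row stands in the third well of the cold block; those after it still stand in their wells of the transport rack (((x of vial_a in the frame of cold_block between -0.1 and 0.05 m and y of vial_a in the frame of cold_block between -0.008 and 0.008 m and z of vial_a in the frame of cold_block between 0.004 and 0.012 m) or (x of vial_a in the frame of transport_rack between 0.05 and 0.1 m and y of vial_a in the frame of transport_rack between -0.008 and 0.008 m and z of vial_a in the frame of transport_rack between 0.004 and 0.012 m)) and ((x of vial_b in the frame of cold_block between -0.1 and 0.05 m and y of vial_b in the frame of cold_block between -0.008 and 0.008 m and z of vial_b in the frame of cold_block between 0.004 and 0.012 m) or (x of vial_b in the frame of transport_rack between 0.05 and 0.1 m and y of vial_b in the frame of transport_rack between -0.008 and 0.008 m and z of vial_b in the frame of transport_rack between 0.004 and 0.012 m)) and ((x of vial_c in the frame of cold_block between -0.1 and 0.05 m and y of vial_c in the frame of cold_block between -0.008 and 0.008 m and z of vial_c in the frame of cold_block between 0.004 and 0.012 m) or (x of vial_c in the frame of transport_rack between 0.05 and 0.1 m and y of vial_c in the frame of transport_rack between -0.008 and 0.008 m and z of vial_c in the frame of transport_rack between 0.004 and 0.012 m)) and ((x of vial_d in the frame of cold_block between -0.1 and 0.05 m and y of vial_d in the frame of cold_block between -0.008 and 0.008 m and z of vial_d in the frame of cold_block between 0.004 and 0.012 m) or (x of vial_d in the frame of transport_rack between 0.05 and 0.1 m and y of vial_d in the frame of transport_rack between -0.008 and 0.008 m and z of vial_d in the frame of transport_rack between 0.004 and 0.012 m))), for 0.2 s.
4. the last vial of the row stands in the last well: all four are in the cold block (x of vial_a in the frame of cold_block between -0.1 and 0.1 m and y of vial_a in the frame of cold_block between -0.008 and 0.008 m and z of vial_a in the frame of cold_block between 0.004 and 0.012 m and x of vial_b in the frame of cold_block between -0.1 and 0.1 m and y of vial_b in the frame of cold_block between -0.008 and 0.008 m and z of vial_b in the frame of cold_block between 0.004 and 0.012 m and x of vial_c in the frame of cold_block between -0.1 and 0.1 m and y of vial_c in the frame of cold_block between -0.008 and 0.008 m and z of vial_c in the frame of cold_block between 0.004 and 0.012 m and x of vial_d in the frame of cold_block between -0.1 and 0.1 m and y of vial_d in the frame of cold_block between -0.008 and 0.008 m and z of vial_d in the frame of cold_block between 0.004 and 0.012 m), for 0.2 s.
At the end, for the whole second after the job is handed in: Each of the cold block's four wells holds one vial, standing on the well's floor (underside within 4 mm of it, within 8 mm of the row's centre line), upright within 8.6 degrees, released and at rest; they came over one at a time, first vial into first well, second into second, and so on (all of step 4 and angle between each of vial_a, vial_b, vial_c, vial_d's own z axis and vertical below 0.15 rad and linear speed of each of vial_a, vial_b, vial_c, vial_d below 0.02 m/s); the robot touches nothing.
It fails at once if a bystander (specimen cup, dropper bottle or flask) is shifted by more than 20 mm or tipped (distance of any of specimen_cup, dropper_bottle, flask from where it was at the start of the episode above 0.02 m or angle between any of specimen_cup, dropper_bottle, flask's own z axis and vertical above 0.3 rad).
It fails at once if a vial is knocked over or laid down (tilted more than 35 degrees) (angle between any of vial_a, vial_b, vial_c, vial_d's own z axis and vertical above 0.61 rad).
It fails at once if a vial is dropped into the cold block (faster than 0.5 m/s inside a well) ((x of vial_a in the frame of cold_block between -0.1 and 0.1 m and y of vial_a in the frame of cold_block between -0.02 and 0.02 m and z of vial_a in the frame of cold_block below 0.044 m and linear speed of vial_a above 0.5 m/s) or (x of vial_b in the frame of cold_block between -0.1 and 0.1 m and y of vial_b in the frame of cold_block between -0.02 and 0.02 m and z of vial_b in the frame of cold_block below 0.044 m and linear speed of vial_b above 0.5 m/s) or (x of vial_c in the frame of cold_block between -0.1 and 0.1 m and y of vial_c in the frame of cold_block between -0.02 and 0.02 m and z of vial_c in the frame of cold_block below 0.044 m and linear speed of vial_c above 0.5 m/s) or (x of vial_d in the frame of cold_block between -0.1 and 0.1 m and y of vial_d in the frame of cold_block between -0.02 and 0.02 m and z of vial_d in the frame of cold_block below 0.044 m and linear speed of vial_d above 0.5 m/s)).
It also fails if it takes over 112 s, if anything falls off the work surface, if the arm or the gripper's body presses on something with over 40 N, if the wrist force passes 120 N, or if a joint passes its speed limit or range.

ROBOT

A 7-joint arm with a two-finger parallel gripper is mounted at the origin on the work surface; the furniture and walls round the work are solid. World frame = base frame: x ahead of the robot, y to its left, z up, the work surface at z = 0. Lengths are in m, angles in rad, forces in N, time in s.
With the tool pointing down it reaches from about 0.35 to 0.9 m from the base axis. Payload 8.1 kg.
Tool frame: the origin (TCP) lies midway between the tips of the shut fingers; the grasp point (between the pads) lies 19 mm behind it (env.grasp_offset is the distance from the TCP to the grasp point, in m); z points along the fingers, y is the line along which they close (so a half turn about z gives the same grasp; the last joint's range is limited). The gripper opens to 85 mm and grips with 20 to 120 N. Pads are 22 mm wide; open, the fingers measure 114 mm over their backs; the gripper's body (76 mm by 85 mm) begins 54 mm behind the grasp point. The pads swing forward as they close: fully open they stand 13 mm farther back than shut.
Start: joints at [1.076, 0.434, 0.025, 1.573, -0.012, 1.134, -0.075], TCP at [0.239, -0.578, 0.231] pointing down, gripper open.
Joint ranges: [-2.62, 2.62], [-0.44, 2.09], [-1.27, 1.32], [0.08, 2.57], [-1.32, 4.46], [0.12, 2], [-2.74, 2.74]. Speed limits (rad/s): [2.22, 2.22, 3.01, 3.01, 3.14, 3.14, 3.14].

INTERFACE

Orientations are given as a 3x3 rotation matrix whose columns are the frame's x, y, z axes.
In Python, from workcell import env, capture, workorder gives the robot as it stands. The module is installed in compiled form; this text tells all that it offers.
- The arm moves only by the tool jog_arm, never from a script. Its argument "commands" is a list that holds one entry, the list of rows, each a list of 7 numbers: the turn, a rotation vector about the tool's x, y, z in normalised numbers (1 is 180 degrees), then the shift along the tool's x, y, z in normalised numbers (1 is 0.3 m), then the opening, from -1 (shut) to 1 (fully open). A call has 1 to 5 rows; each row is the pose to reach, as a shift and turn from the pose commanded when the call began, along the tool's axes at that moment; what a row does not reach only later rows make up. A row lasts 1/12 s, in which the tool goes at most 41.7 mm and 7.16 degrees, less where a joint would pass 70% of its speed; a pose out of reach is approached as far as the arm can. A shift or turn number past 1, either way, is cut back to 1. A call with a gripper value outside its range is refused whole. The fingers move at their own pace and stop on an object; "squeeze" is the grip in N (left out, the last holds). Time passes only in rows, so rows that repeat a pose let the fingers close. It gives the time, the measured TCP pose, the force, the opening and the grip force at its end, in the units of the state.
- env.observe(): the state, without advancing time (a new reading comes with each control period).
- capture(name): name is "scene" or "top" or "wrist"; returns a dict with "frame" (480x640x3 uint8, red, green, blue), "fx", "fy", "cx", "cy" (pixels), "rvec" (rotation vector, rad) and "tvec" (3), from world to camera coordinates, as OpenCV has them; the wrist camera has in their place "tool_from_camera" (4x4, takes a point from camera to tool coordinates, whose origin is the TCP and whose axes are the flange's). Camera axes: x right, y down, z forward; pixel columns grow to the right and rows downward; lengths in m; the calibration is good to about 2 mm. A picture is of the moment at which its call begins: read the wrist's pose just before it. There is no depth.
- workorder.close_job(): hands the job in; it is judged then, once.
The state is a dict: "clock": time; "q": joint angles; "joint_vel": joint speeds; "effort": joint torques, N m; "ee_pos": TCP position; "orientation": TCP orientation; "force": force on the tool from outside, world axes, zero at the start; "torque": the same for the moment, N m; "finger_gap": finger opening in m; "grasp_force": force on a finger pad.
Only numpy, scipy, OpenCV 4.12 (cv2) and the standard library are available. Lean on these libraries where they do the work, as an engineer would, in place of code of your own. Each camera call takes 0.05 s, during which the arm holds its last target. There are 200 camera calls.

## Working session

There is one attempt and no reset: what is moved stays moved. The work goes in short steps, Python scripts to look and compute and a tool call to move; the robot and the scene stay as the last step left them, time stands still between calls to the robot, and variables do not carry over. Pictures are saved under pics/ and viewed, at most 14 in all, crops included, and the job is handed in when it is done.

Besides the shell and the picture viewer there is one more tool, called after "Emit:" as name(argument=value, ...), one argument or row to a line, values as JSON. jog_arm: Moves the arm, as the interface text tells. Its arguments: {"type":"object","properties":{"commands":{"type":"array","items":{"type":"array","items":{"type":"array","items":{"type":"number"}}}},"squeeze":{"type":"number"}},"required":["commands"]}

```bash
mkdir -p pics; cat > h.py <<'E'
import numpy as np, cv2, sys
from workcell import env, capture, workorder
def snap(n,f):
    c=capture(n); cv2.imwrite('pics/'+f,c['frame'][:,:,::-1]); return c
def ray(c,uv):
    R=cv2.Rodrigues(np.array(c['rvec'],float))[0]; t=np.array(c['tvec'],float).ravel()
    d=R.T@np.array([(uv[0]-c['cx'])/c['fx'],(uv[1]-c['cy'])/c['fy'],1]); return -R.T@t,d/np.linalg.norm(d)
def atz(c,uv,z):
    o,d=ray(c,uv); return o+d*(z-o[2])/d[2]
def tri(c1,p1,c2,p2):
    o,d=ray(c1,p1);q,e=ray(c2,p2); s=np.linalg.lstsq(np.c_[d,-e],q-o,rcond=None)[0]
    a=o+s[0]*d;b=q+s[1]*e; return (a+b)/2,np.linalg.norm(a-b)
E
python3 - <<'E'
from h import *
import pickle
np.set_printoptions(precision=4,suppress=True)
d={}
for n in('scene','top'):
    d[n]=snap(n,n+'0.png'); print(n,d[n]['fx'],ray(d[n],(320,240)))
pickle.dump(d,open('c.pkl','wb'))
print(env.observe(),env.grasp_offset)
E
```

```text
scene 597.1615579960088 (array([-0.3257, -0.4366,  0.5725]), array([ 0.7942,  0.3936, -0.463 ]))
top 502.9347227362111 (array([ 0.3244, -0.0237,  1.2198]), array([ 0.2262,  0.0105, -0.974 ]))
{'clock': 0.1, 'q': array([ 1.0764,  0.4352,  0.025 ,  1.574 , -0.0116,  1.134 , -0.0751]), 'joint_vel': array([-0.0035, -0.001 , -0.0004, -0.0026, -0.0005, -0.002 ,  0.0002]), 'effort': array([  0.0029, -67.1756,   1.0281, -31.69  ,   0.0158,   0.0073,
         0.    ]), 'ee_pos': array([ 0.2384, -0.5773,  0.2306]), 'orientation': array([[ 0.9242,  0.3818, -0.0007],
       [ 0.3818, -0.9242,  0.0012],
       [-0.0001, -0.0014, -1.    ]]), 'force': array([ 0.5355, -0.2928, -0.1646]), 'torque': array([ 0.0622,  0.0175, -0.0232]), 'grasp_force': 0.0, 'finger_gap': 0.08590492430179947} 0.0187
```

View pics/scene0.png

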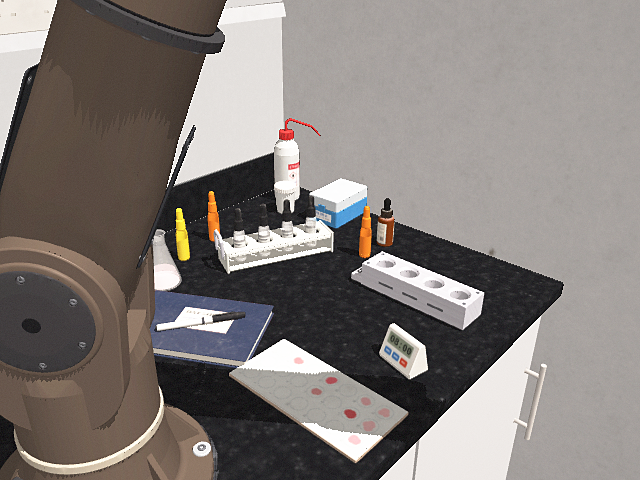

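View pics/top0.png

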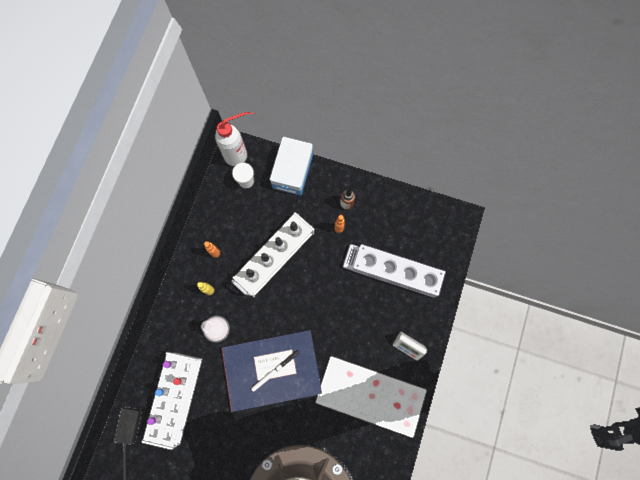

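The scene view shows the rack at (275,245) and the block at (420,285). In the top view the rack's vials run from (250,275) to (295,228), and the block's wells run from (368,260) to (431,280) with the step at its left end (348,256). I'll zoom in to confirm which end has the loop and to get precise pixels.

```bash
python3 - <<'E'
import cv2,numpy as np
t=cv2.imread('pics/top0.png');s=cv2.imread('pics/scene0.png')
a=cv2.resize(t[190:310,200:320],(400,400),interpolation=3)
b=cv2.resize(t[210:330,335:455],(400,400),interpolation=3)
cv2.imwrite('pics/z1.png',np.hstack([a,b]))
a=cv2.resize(s[190:280,205:345],(800,514),interpolation=3)
cv2.imwrite('pics/z2.png',a)
E
```

```text
(no output)
```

View pics/z1.png

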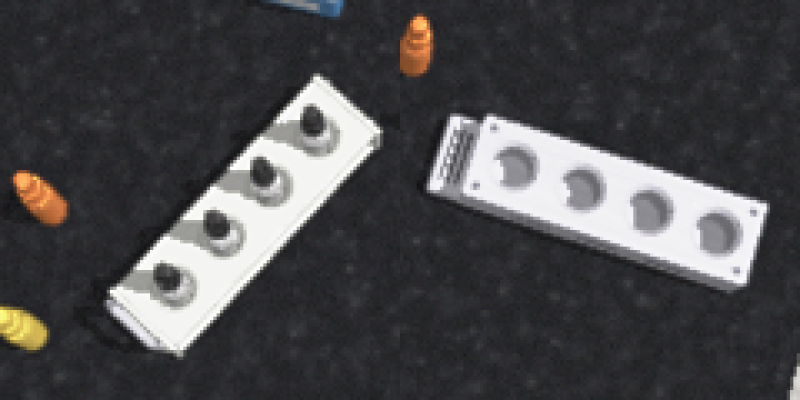

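View pics/z2.png

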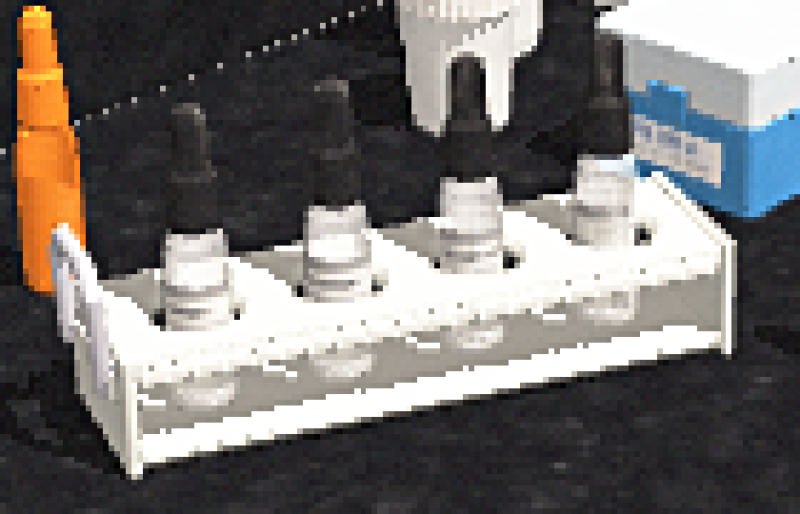

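The loop is at the rack's lower-left end in the top view (left in the scene view), so the first vial is the one at crop (172,283). The step is at the left end of the block. Next come coarse positions from both views.

```bash
python3 - <<'E'
from h import *
import pickle
np.set_printoptions(precision=4,suppress=True)
d=pickle.load(open('c.pkl','rb'));T,S=d['top'],d['scene']
k=120/400
A=lambda x,y:(200+(x+.5)*k-.5,190+(y+.5)*k-.5)
B=lambda x,y:(335+(x-400+.5)*k-.5,210+(y+.5)*k-.5)
Z=lambda x,y:(205+(x+.5)*.175-.5,190+(y+.5)*.175-.5)
print('block wells');w=[atz(T,B(*p),.046) for p in[(516,168),(584,189),(651,212),(718,233)]];print(np.array(w),np.diff(w,axis=0))
print('rack corners');w=[atz(T,A(*p),.044) for p in[(318,75),(380,132),(182,352),(108,298)]];print(np.array(w),np.mean(w,axis=0))
print('tips')
for a,s in zip([(163,268),(213,216),(259,164),(309,110)],[(188,105),(330,82),(467,56),(603,35)]):print(tri(T,A(*a),S,Z(*s)))
print('others');
for n,p,z in[('cup',(243,170),.064),('bot',(347,193),.1),('flask',(212,325),.1),('orange1',(207,243),.107),('orange2',(341,217),.107),('yellow',(201,286),.107),('box',(310,145),.08),('timer',(410,345),.05)]:print(n,atz(T,p,z))
print(tri(T,(341,216),S,(367,207)))
c=snap('wrist','w0.png');print(c['tool_from_camera'],c['fx'],c['cx'],c['cy'])
E
```

```text
block wells
[[ 0.5552 -0.131   0.046 ]
 [ 0.5429 -0.1798  0.046 ]
 [ 0.5292 -0.2276  0.046 ]
 [ 0.5169 -0.275   0.046 ]] [[-0.0123 -0.0487  0.    ]
 [-0.0137 -0.0478  0.    ]
 [-0.0122 -0.0475 -0.    ]]
rack corners
[[0.6633 0.0536 0.044 ]
 [0.6232 0.0059 0.044 ]
 [0.4556 0.1352 0.044 ]
 [0.4907 0.1909 0.044 ]] [0.5582 0.0964 0.044 ]
tips
(array([0.5028, 0.1435, 0.115 ]), np.float64(0.0007309888037390684))
(array([0.5402, 0.1131, 0.1146]), np.float64(0.0007488120590660376))
(array([0.5783, 0.0841, 0.115 ]), np.float64(0.0009272652113425697))
(array([0.6181, 0.0534, 0.1135]), np.float64(8.345938039064639e-05))
others
cup [0.7564 0.1861 0.064 ]
bot [ 0.7005 -0.0678  0.1   ]
flask [0.3781 0.2152 0.1   ]
orange1 [0.5608 0.2442 0.107 ]
orange2 [ 0.6398 -0.0566  0.107 ]
yellow [0.4621 0.2471 0.107 ]
box [0.8238 0.0267 0.08  ]
timer [ 0.3626 -0.2304  0.05  ]
(array([ 0.6432, -0.0562,  0.1027]), np.float64(0.0008898803504698626))
[[-0.001  -0.9485 -0.3168  0.0814]
 [ 1.     -0.001   0.0001  0.0004]
 [-0.0004 -0.3168  0.9485 -0.1425]
 [ 0.      0.      0.      1.    ]] 397.23170204406506 319.8935521501282 244.2355753269884
```

```bash
cat >> h.py <<'E'
def plan(*way):
    """way: (x,y,z,yaw_deg of tool y). prints (rotvec, shift cm) per call, chained."""
    o=env.observe(); p=o['ee_pos'];R=o['orientation']
    for x,y,z,a in way:
        a=np.radians(a);Y=np.array([np.cos(a),np.sin(a),0]);Zd=np.array([0,0,-1.])
        Rt=np.c_[np.cross(Y,Zd),Y,Zd]; t=np.array([x,y,z])
        rv=cv2.Rodrigues(R.T@Rt)[0].ravel(); sh=R.T@(t-p)*100
        print(np.round(rv,3),np.round(sh,2)); p,R=t,Rt
E
python3 - <<'E'
from h import *
plan((.34,-.40,.25,-37),(.44,-.22,.26,-7),(.52,-.05,.26,23),(.56,.10,.26,52))
E
```

```text
[-0.001 -0.    -0.533] [ 16.15 -12.52  -1.91]
[ 0.     0.    -0.524] [20.39 -2.85 -1.  ]
[ 0.     0.    -0.524] [17.85  5.87  0.  ]
[ 0.     0.    -0.506] [12.24  9.54  0.  ]
```

The rows are not in the units I measure in: shifts go in shares of 0.3 m and turns go in shares of 180 degrees. I convert before sending: 16.15 cm / 30 = 0.5383, 12.9 cm / 30 = 0.43, -0.533 rad / 3.1416 = -0.1697.

Emit:
jog_arm(
  commands=[
    [[0, 0, -0.0341, 0.1067, -0.0833, -0.0133, 1], [0, 0, -0.0678, 0.2167, -0.1667, -0.0267, 1], [0, 0, -0.1019, 0.3233, -0.25, -0.0367, 1], [0, 0, -0.1356, 0.43, -0.3333, -0.05, 1], [0, 0, -0.1697, 0.5383, -0.4167, -0.0633, 1]],
  ],
)

```text
clock: 0.57
ee_pos: [0.3405, -0.3986, 0.2503]
orientation: [[0.598, 0.801, -0.0], [0.801, -0.598, -0.0], [-0.0, -0.0, -1.0]]
force: [2.2, -0.1, -0.1]
finger_gap: 0.0854
grasp_force: 0.0
```

In the tool's units: 20.4 cm / 30 = 0.68, 16.4 cm / 30 = 0.5467, -0.524 rad / 3.1416 = -0.1668.

Emit:
jog_arm(
  commands=[
    [[0, 0, -0.0334, 0.1367, -0.02, -0.0067, 1], [0, 0, -0.0668, 0.2733, -0.04, -0.0133, 1], [0, 0, -0.1003, 0.41, -0.06, -0.02, 1], [0, 0, -0.1337, 0.5467, -0.08, -0.0267, 1], [0, 0, -0.1668, 0.68, -0.0967, -0.0333, 1]],
  ],
)

```text
clock: 0.98
ee_pos: [0.4402, -0.218, 0.2605]
orientation: [[0.117, 0.993, 0.0], [0.993, -0.117, -0.0], [-0.0, 0.0, -1.0]]
force: [0.1, -0.3, 1.0]
finger_gap: 0.0856
grasp_force: 0.0
```

In the tool's units: 17.9 cm / 30 = 0.5967, 14.4 cm / 30 = 0.48, -0.524 rad / 3.1416 = -0.1668.

Emit:
jog_arm(
  commands=[
    [[0, 0, -0.0334, 0.12, 0.04, 0, 1], [0, 0, -0.0668, 0.24, 0.08, 0, 1], [0, 0, -0.1003, 0.36, 0.12, 0, 1], [0, 0, -0.1337, 0.48, 0.16, 0, 1], [0, 0, -0.1668, 0.5967, 0.1967, 0, 1]],
  ],
)

```text
clock: 1.4
ee_pos: [0.5206, -0.0478, 0.2603]
orientation: [[-0.396, 0.918, 0.0], [0.918, 0.396, -0.0], [-0.0, 0.0, -1.0]]
force: [1.0, -0.4, -0.5]
finger_gap: 0.0855
grasp_force: 0.0
```

In the tool's units: 12.2 cm / 30 = 0.4067, 9.7 cm / 30 = 0.3233, -0.506 rad / 3.1416 = -0.1611.

Emit:
jog_arm(
  commands=[
    [[0, 0, -0.0318, 0.08, 0.0633, 0, 1], [0, 0, -0.0637, 0.16, 0.1267, 0, 1], [0, 0, -0.0955, 0.24, 0.19, 0, 1], [0, 0, -0.1273, 0.3233, 0.2533, 0, 1], [0, 0, -0.1611, 0.4067, 0.3167, 0, 1]],
  ],
)

```text
clock: 1.82
ee_pos: [0.56, 0.101, 0.2601]
orientation: [[-0.791, 0.612, -0.0], [0.612, 0.791, -0.0], [0.0, -0.0, -1.0]]
force: [0.5, 0.2, 0.3]
finger_gap: 0.0856
grasp_force: 0.0
```

```bash
cat >> h.py <<'E'
def wcam(f):
    """wrist snap with world->camera rvec/tvec filled in"""
    o=env.observe(); c=snap('wrist',f)
    T=np.eye(4);T[:3,:3]=o['orientation'];T[:3,3]=o['ee_pos']
    W=np.linalg.inv(T@np.array(c['tool_from_camera'])); c['rvec']=cv2.Rodrigues(W[:3,:3])[0];c['tvec']=W[:3,3]; return c
E
python3 - <<'E'
from h import *
import pickle
c=wcam('w1.png');pickle.dump(c,open('w1.pkl','wb'));o=env.observe();print(o['ee_pos'],o['orientation'],o['q'],o['clock'])
E
```

```text
[0.56020091 0.10855682 0.26043412] [[-7.99932888e-01  6.00089149e-01  6.22919122e-04]
 [ 6.00084662e-01  7.99921887e-01  4.83453020e-03]
 [ 2.40286247e-03  4.24110391e-03 -9.99988120e-01]] [ 0.2084796   0.40885812 -0.68418343  1.62624597  0.26840025  1.20118048
  0.39483386] 1.8667
```

View pics/w1.png

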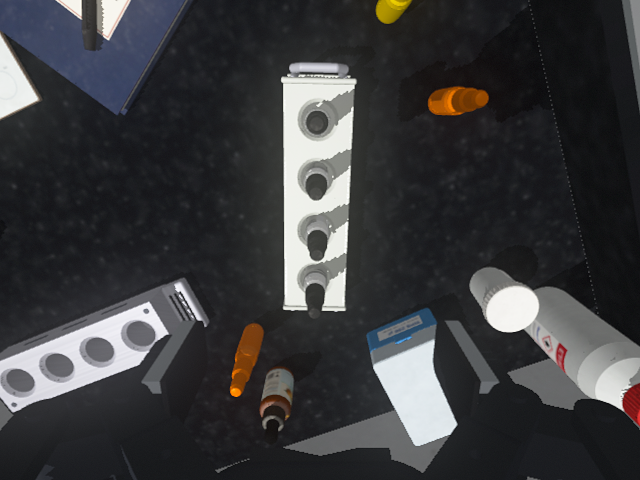

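The wrist view shows the loop at the top (318,70), the first vial at (316,122), and the others at y≈185, 240 and 290. The block is at lower left. The arm was still settling, so I'll hold and re-measure, then fit the rack top and the block wells automatically.

Emit:
jog_arm(
  commands=[
    [[0, 0, 0, 0, 0, 0, 1], [0, 0, 0, 0, 0, 0, 1], [0, 0, 0, 0, 0, 0, 1]],
  ],
)

```text
clock: 2.12
ee_pos: [0.5598, 0.0984, 0.2599]
orientation: [[-0.787, 0.617, -0.001], [0.617, 0.787, -0.001], [-0.0, -0.001, -1.0]]
force: [0.2, -0.8, 0.5]
finger_gap: 0.0854
grasp_force: 0.0
```

```bash
python3 - <<'E'
from h import *
import pickle
np.set_printoptions(precision=4,suppress=True)
o=env.observe();print(o['ee_pos'],o['joint_vel'])
c=wcam('w2.png');pickle.dump(c,open('w2.pkl','wb'))
g=cv2.cvtColor(c['frame'],cv2.COLOR_RGB2GRAY)
m=(g>215).astype(np.uint8); m=cv2.morphologyEx(m,cv2.MORPH_OPEN,np.ones((3,3)))
m[:, :270]=0;m[:,370:]=0;m[330:]=0
cs=max(cv2.findContours(m,0,2)[0],key=cv2.contourArea)
h=cv2.convexHull(cs);q=cv2.approxPolyDP(h,6,True)[:,0];print(q)
w=np.array([atz(c,p,.044) for p in q]);print(w,np.linalg.norm(np.diff(np.r_[w,w[:1]],axis=0),axis=1))
rc=cv2.minAreaRect((np.array([atz(c,p[0],.044)[:2] for p in h])*1000).astype(np.float32));print(rc)
# block wells
e=g.copy(); 
print(ray(c,(320,240)))
cv2.imwrite('pics/z3.png',cv2.resize(c['frame'][:,:,::-1][60:320,240:400],(492,800)[:2] if 0 else (369,600),interpolation=3))
cv2.imwrite('pics/z4.png',cv2.resize(c['frame'][:,:,::-1][270:420,0:210],(798,570),interpolation=3))
E
```

```text
[0.5598 0.0984 0.2599] [ 0.0111 -0.0068  0.0045  0.0011 -0.001  -0.0004  0.0029]
[[355  83]
 [350 201]
 [308 303]
 [289 303]
 [286  82]]
[[0.4959 0.1851 0.044 ]
 [0.5739 0.1216 0.044 ]
 [0.6311 0.0263 0.044 ]
 [0.6194 0.0113 0.044 ]
 [0.4596 0.1402 0.044 ]] [0.1006 0.1111 0.019  0.2052 0.0578]
((557.084228515625, 97.84302520751953), (59.19031524658203, 205.73541259765625), 50.91960525512695)
(array([0.496 , 0.1485, 0.4025]), array([ 0.2403, -0.1906, -0.9518]))
```

View pics/z3.png

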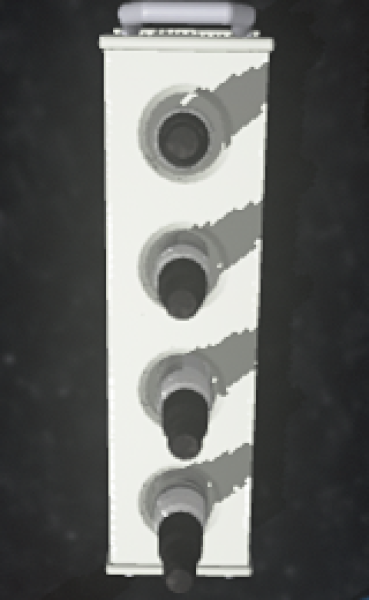

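View pics/z4.png

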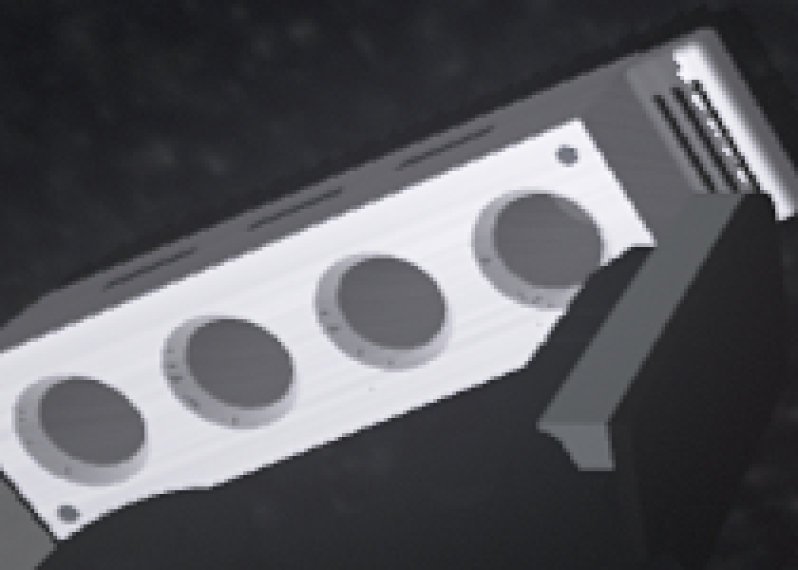

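```bash
python3 - <<'E'
from h import *
import pickle
np.set_printoptions(precision=4,suppress=True)
c=pickle.load(open('w2.pkl','rb'));T=pickle.load(open('c.pkl','rb'))['top']
k=369/160;A=lambda x,y:(240+(x+.5)/k-.5,60+(y+.5)*260/600-.5)
B=lambda x,y:((x+.5)/3.8-.5,270+(y+.5)/3.8-.5)
def fit(P,n):
    P=np.array(P)[:,:2];X=np.array([-75,-25,25,75])/1000
    s=(X@(P-P.mean(0)))/(X@X);print(n,P.mean(0),'scale',np.hypot(*s),'ang',np.degrees(np.arctan2(s[1],s[0])),'\n',P)
tips=[A(182,140),A(183,303),A(185,446),A(180,581)]
fit([atz(c,p,.114) for p in tips],'tips wrist')
fit([atz(c,A(*p),.044) for p in[(184,133),(184,268),(184,395),(184,508)]],'rack rims')
print(np.array([atz(c,A(*p),.044) for p in[(100,42),(272,42),(252,571),(107,571)]]))
t2=[(200+(x+.5)*.3-.5,190+(y+.5)*.3-.5) for x,y in[(163,268),(213,216),(259,164),(309,110)]]
for a,b in zip(tips,t2):print(tri(c,a,T,b))
W=[B(539,249),B(384,310),B(230,371.5),B(81,430.5)]
fit([atz(c,p,.046) for p in W],'block')
t3=[(335+(x-400+.5)*.3-.5,210+(y+.5)*.3-.5) for x,y in[(516,168),(584,189),(651,212),(718,233)]]
for a,b in zip(W,t3):print(tri(c,a,T,b))
E
```

```text
tips wrist [0.5577 0.0983] scale 0.9849172899874703 ang -38.3939299834212 
 [[0.4997 0.1438]
 [0.5387 0.1135]
 [0.577  0.0842]
 [0.6156 0.0516]]
rack rims [0.5588 0.0979] scale 1.0142084768687076 ang -38.18843559350859 
 [[0.4991 0.1448]
 [0.5385 0.1138]
 [0.5791 0.0819]
 [0.6184 0.0509]]
[[0.4556 0.1403 0.044 ]
 [0.4941 0.1892 0.044 ]
 [0.6601 0.0558 0.044 ]
 [0.6211 0.0061 0.044 ]]
(array([0.5007, 0.143 , 0.1228]), np.float64(0.002952034489316603))
(array([0.5398, 0.1131, 0.1128]), np.float64(0.0019228909095263375))
(array([0.5774, 0.0844, 0.1149]), np.float64(0.0012561710678387675))
(array([0.616 , 0.0528, 0.1164]), np.float64(0.002804344111980563))
block [ 0.534  -0.2022] scale 0.9988627173393879 ang -105.09689320553525 
 [[ 0.5535 -0.1302]
 [ 0.5406 -0.1776]
 [ 0.5275 -0.2263]
 [ 0.5145 -0.2747]]
(array([ 0.5545, -0.131 ,  0.0452]), np.float64(0.0017209548108444402))
(array([ 0.5421, -0.1799,  0.0437]), np.float64(0.0024255238613969856))
(array([ 0.5285, -0.2276,  0.0449]), np.float64(0.0016953967936187868))
(array([ 0.5157, -0.2748,  0.0463]), np.float64(0.002471703264361498))
```

The measurements agree. The tips triangulate to z≈0.115, as expected from 8 + 107 mm, and the block rims to about 0.045. Centre and yaw are (0.558, 0.098), −38.3° for the rack and (0.534, −0.2025), −105° for the block. Now I plan vial 1.

```bash
python3 - <<'E'
from h import *
plan((.4993,.1442,.18,51.7),(.4993,.1442,.10,51.7),(.4993,.1442,.052,51.7),(.4993,.1442,.19,51.7),(.518,.053,.19,29.5),(.536,-.038,.19,7),(.5539,-.1303,.19,-15.05))
E
```

```text
[-0.001  0.     0.003] [ 7.61 -0.11  8.01]
[0. 0. 0.] [0. 0. 8.]
[0. 0. 0.] [0.  0.  4.8]
[0. 0. 0.] [  0.    0.  -13.8]
[0.    0.    0.387] [-7.12 -6.    0.  ]
[0.    0.    0.393] [-8.81 -2.91  0.  ]
[0.    0.    0.385] [-9.38  0.65  0.  ]
```

In the tool's units: 8 cm / 30 = 0.2667, 7.6 cm / 30 = 0.2533, 0.003 rad / 3.1416 = 0.001.

Emit:
jog_arm(
  commands=[
    [[0, 0, 0.0003, 0.0833, 0, 0.0867, 1], [0, 0, 0.0006, 0.1667, -0.0033, 0.1767, 1], [0, 0, 0.001, 0.2533, -0.0033, 0.2667, 1], [0, 0, 0.001, 0.2533, -0.0033, 0.2667, 1], [0, 0, 0.001, 0.2533, -0.0033, 0.2667, 1]],
  ],
)

```text
clock: 2.58
ee_pos: [0.4976, 0.1449, 0.1793]
orientation: [[-0.787, 0.617, -0.003], [0.617, 0.787, -0.002], [0.001, -0.003, -1.0]]
force: [1.4, 0.2, 0.8]
finger_gap: 0.0855
grasp_force: 0.0
```

In the tool's units: 8 cm / 30 = 0.2667, 6 cm / 30 = 0.2.

Emit:
jog_arm(
  commands=[
    [[0, 0, 0, 0, 0, 0.0667, 1], [0, 0, 0, 0, 0, 0.1333, 1], [0, 0, 0, 0, 0, 0.2, 1], [0, 0, 0, 0, 0, 0.2667, 1], [0, 0, 0, 0, 0, 0.2667, 1]],
  ],
)

```text
clock: 3.0
ee_pos: [0.4992, 0.1433, 0.098]
orientation: [[-0.784, 0.62, -0.003], [0.62, 0.784, -0.002], [0.001, -0.003, -1.0]]
force: [-0.7, -0.3, -0.0]
finger_gap: 0.0853
grasp_force: 0.0
```

```bash
python3 - <<'E'
from h import *
o=env.observe();print(o['ee_pos'],o['force'])
c=wcam('w3.png')
plan((.4993,.1442,.052,51.7))
E
```

```text
[0.49920103 0.14330078 0.09804333] [-0.72013411 -0.34639007 -0.03916206]
[-0.002 -0.001  0.   ] [ 0.04 -0.01  4.77]
```

View pics/w3.png

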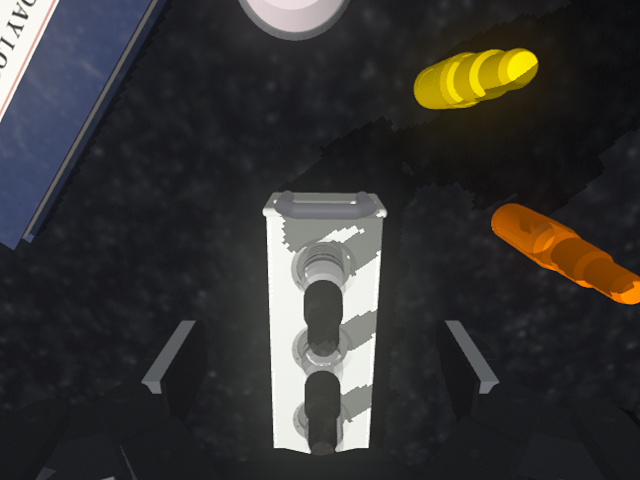

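Vial 1 (cap around (322,315)) is centred between the fingers at (190,355) and (450,355). Descending and gripping.

In the tool's units: 4.8 cm / 30 = 0.16, 3.6 cm / 30 = 0.12.

Emit:
jog_arm(
  commands=[
    [[0, 0, 0, 0, 0, 0.04, 1], [0, 0, 0, 0, 0, 0.08, 1], [0, 0, 0, 0, 0, 0.12, 1], [0, 0, 0, 0, 0, 0.16, 1], [0, 0, 0, 0, 0, 0.16, 1]],
  ],
  squeeze=35,
)

```text
clock: 3.47
ee_pos: [0.4982, 0.1451, 0.05]
orientation: [[-0.786, 0.618, -0.003], [0.618, 0.786, -0.001], [0.002, -0.003, -1.0]]
force: [-0.9, -0.1, -0.6]
finger_gap: 0.0851
grasp_force: 0.0
```

Emit:
jog_arm(
  commands=[
    [[0, 0, 0, 0, 0, 0, 0], [0, 0, 0, 0, 0, 0, -1], [0, 0, 0, 0, 0, 0, -1], [0, 0, 0, 0, 0, 0, -1], [0, 0, 0, 0, 0, 0, -1]],
  ],
)

```text
clock: 3.88
ee_pos: [0.4997, 0.1459, 0.0527]
orientation: [[-0.786, 0.618, 0.001], [0.618, 0.786, 0.0], [-0.001, 0.001, -1.0]]
force: [-0.2, -0.1, -0.9]
finger_gap: 0.0258
grasp_force: 0.0
```

Emit:
jog_arm(
  commands=[
    [[0, 0, 0, 0, 0, 0, -1], [0, 0, 0, 0, 0, 0, -1], [0, 0, 0, 0, 0, 0, -1], [0, 0, 0, 0, 0, 0, -1], [0, 0, 0, 0, 0, 0, -1]],
  ],
)

```text
clock: 4.3
ee_pos: [0.4997, 0.1459, 0.0527]
orientation: [[-0.786, 0.618, 0.001], [0.618, 0.786, 0.0], [-0.0, 0.0, -1.0]]
force: [0.4, -0.5, 5.5]
finger_gap: 0.0215
grasp_force: 34.6
```

```bash
python3 - <<'E'
from h import *
o=env.observe();print(o['ee_pos'],o['force'],o['finger_gap'],o['grasp_force'])
E
```

```text
[0.49968233 0.14588087 0.0526639 ] [ 0.36551468 -0.52548163  5.5246236 ] 0.021472869991676677 34.57630455493927
```

Grip confirmed: gap 21.5 mm and 34.6 N. Lifting and carrying to above well 1.

In the tool's units: -8 cm / 30 = -0.2667, -6 cm / 30 = -0.2.

Emit:
jog_arm(
  commands=[
    [[0, 0, 0, 0, 0, -0.0167, -1], [0, 0, 0, 0, 0, -0.0667, -1], [0, 0, 0, 0, 0, -0.1333, -1], [0, 0, 0, 0, 0, -0.2, -1], [0, 0, 0, 0, 0, -0.2667, -1]],
  ],
)

```text
clock: 4.72
ee_pos: [0.4989, 0.1457, 0.1331]
orientation: [[-0.787, 0.618, -0.001], [0.618, 0.787, -0.0], [0.001, -0.001, -1.0]]
force: [-0.5, -0.5, -0.1]
finger_gap: 0.0215
grasp_force: 34.2
```

In the tool's units: -5.8 cm / 30 = -0.1933, -5.2 cm / 30 = -0.1733.

Emit:
jog_arm(
  commands=[
    [[0, 0, 0, 0, 0, -0.0667, -1], [0, 0, 0, 0, 0, -0.1333, -1], [0, 0, 0, 0, 0, -0.1733, -1], [0, 0, 0, 0, 0, -0.1933, -1], [0, 0, 0, 0, 0, -0.1933, -1]],
  ],
)

```text
clock: 5.13
ee_pos: [0.4999, 0.146, 0.1915]
orientation: [[-0.786, 0.618, 0.002], [0.618, 0.786, 0.0], [-0.001, 0.002, -1.0]]
force: [1.2, 0.2, 0.7]
finger_gap: 0.0215
grasp_force: 34.2
```

In the tool's units: -7.1 cm / 30 = -0.2367, -6 cm / 30 = -0.2, 0.387 rad / 3.1416 = 0.1232.

Emit:
jog_arm(
  commands=[
    [[0, 0, 0.0127, -0.0233, -0.02, 0, -1], [0, 0, 0.0382, -0.0733, -0.06, 0, -1], [0, 0, 0.0668, -0.1267, -0.1067, 0, -1], [0, 0, 0.0955, -0.18, -0.1533, 0, -1], [0, 0, 0.1232, -0.2367, -0.2, 0, -1]],
  ],
)

```text
clock: 5.55
ee_pos: [0.5174, 0.0529, 0.1889]
orientation: [[-0.489, 0.872, -0.002], [0.872, 0.489, -0.001], [0.001, -0.002, -1.0]]
force: [1.6, 0.4, 0.2]
finger_gap: 0.0218
grasp_force: 34.2
```

In the tool's units: -8.8 cm / 30 = -0.2933, -7 cm / 30 = -0.2333, 0.393 rad / 3.1416 = 0.1251.

Emit:
jog_arm(
  commands=[
    [[0, 0, 0.0255, -0.06, -0.02, 0, -1], [0, 0, 0.0509, -0.1167, -0.04, 0, -1], [0, 0, 0.0764, -0.1767, -0.06, 0, -1], [0, 0, 0.1019, -0.2333, -0.08, 0, -1], [0, 0, 0.1251, -0.2933, -0.0967, 0, -1]],
  ],
)

```text
clock: 5.97
ee_pos: [0.5355, -0.0379, 0.1889]
orientation: [[-0.118, 0.993, -0.003], [0.993, 0.118, -0.0], [0.0, -0.003, -1.0]]
force: [-0.4, -0.7, -1.1]
finger_gap: 0.0214
grasp_force: 34.2
```

In the tool's units: -9.4 cm / 30 = -0.3133, -8.5 cm / 30 = -0.2833, 0.385 rad / 3.1416 = 0.1225.

Emit:
jog_arm(
  commands=[
    [[0, 0, 0.0286, -0.0733, 0.005, 0, -1], [0, 0, 0.0605, -0.15, 0.01, 0, -1], [0, 0, 0.0891, -0.2233, 0.015, 0, -1], [0, 0, 0.1114, -0.2833, 0.02, 0, -1], [0, 0, 0.1225, -0.3133, 0.0217, 0, -1]],
  ],
)

```text
clock: 6.38
ee_pos: [0.5538, -0.1323, 0.1888]
orientation: [[0.266, 0.964, -0.002], [0.964, -0.266, -0.001], [-0.002, -0.002, -1.0]]
force: [0.7, -0.7, -0.4]
finger_gap: 0.022
grasp_force: 34.2
```

Emit:
jog_arm(
  commands=[
    [[0, 0, 0, 0, 0, 0, -1], [0, 0, 0, 0, 0, 0, -1], [0, 0, 0, 0, 0, 0, -1], [0, 0, 0, 0, 0, 0, -1], [0, 0, 0, 0, 0, 0, -1]],
  ],
)

```text
clock: 6.8
ee_pos: [0.5546, -0.1273, 0.1903]
orientation: [[0.255, 0.967, -0.0], [0.967, -0.255, 0.0], [0.0, -0.0, -1.0]]
force: [-0.1, 0.6, -0.3]
finger_gap: 0.0218
grasp_force: 34.2
```

```bash
python3 - <<'E'
from h import *
o=env.observe();print(o['ee_pos'],o['force'],o['finger_gap'],o['grasp_force'])
import pickle;c=wcam('w4.png');pickle.dump(c,open('w4.pkl','wb'))
plan((.5539,-.1303,.10,-15))
E
```

```text
[ 0.55460427 -0.12729878  0.19034016] [-0.12746571  0.63053456 -0.30630786] 0.021762481278636326 34.19229984283447
[ 0.    -0.     0.004] [-0.29 -0.    9.04]
```

View pics/w4.png

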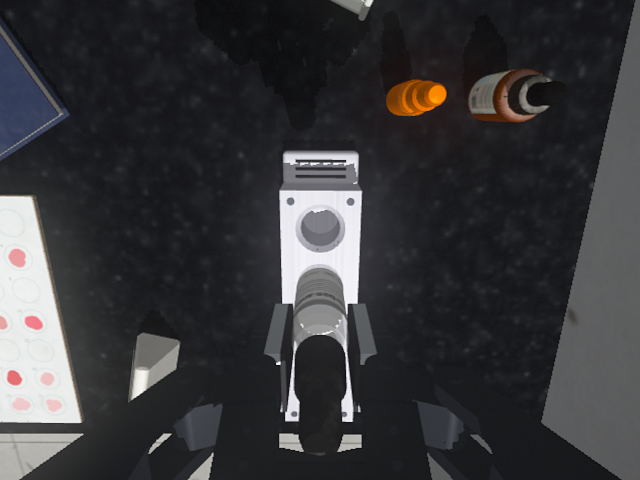

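The vial hangs upright in the grip, and well 1's mouth is centred at (320,229). I'll check the well position and the vial's bottom edge against the model.

```bash
python3 - <<'E'
from h import *
import pickle
np.set_printoptions(precision=4,suppress=True)
c=pickle.load(open('w4.pkl','rb'))
print('well',atz(c,(320.5,229),.046))
K=np.array([[c['fx'],0,c['cx']],[0,c['fy'],c['cy']],[0,0,1]])
def pr(*P):return cv2.projectPoints(np.array(P,float),np.array(c['rvec']),np.array(c['tvec']),K,None)[0][:,0]
p=env.observe()['ee_pos'];X=np.array([.259,.966,0]);Y=np.array([.966,-.259,0])
v=np.r_[p[:2],p[2]-.052+.008]
print('bottom',pr(v,v+.0112*X,v-.0112*Y,v+.0112*Y))
a=np.array([.534,-.2025]);b=np.array([-.259,-.966])
print('model wells',pr(*[np.r_[a+s*b,.046] for s in(-.075,-.104,)],*[np.r_[a+s*b+t*Y[:2],.046] for s,t in((-.104,.03),(-.104,-.03))]))
E
```

```text
well [ 0.5545 -0.1301  0.046 ]
bottom [[319.8801 279.4915]
 [319.9543 258.9232]
 [297.9235 279.4229]
 [341.8345 279.5601]]
model wells [[319.1685 229.3288]
 [319.278  191.1138]
 [360.4364 191.2508]
 [278.1118 190.9768]]
```

In the tool's units: 7 cm / 30 = 0.2333, 1.5 cm / 30 = 0.05, 0.004 rad / 3.1416 = 0.0013.

Emit:
jog_arm(
  commands=[
    [[0, 0, 0.0013, -0.005, 0, 0.05, -1], [0, 0, 0.0013, -0.005, 0, 0.1, -1], [0, 0, 0.0013, -0.005, 0, 0.15, -1], [0, 0, 0.0013, -0.005, 0, 0.2, -1], [0, 0, 0.0013, -0.005, 0, 0.2333, -1]],
  ],
)

```text
clock: 7.27
ee_pos: [0.5538, -0.1295, 0.1191]
orientation: [[0.26, 0.966, -0.001], [0.966, -0.26, 0.0], [-0.0, -0.001, -1.0]]
force: [-0.0, 0.0, -0.6]
finger_gap: 0.022
grasp_force: 34.2
```

In the tool's units: 1.5 cm / 30 = 0.05, 1 cm / 30 = 0.0333.

Emit:
jog_arm(
  commands=[
    [[0, 0, 0, 0, 0, 0, -1], [0, 0, 0, 0, 0, 0, -1], [0, 0, 0, 0, 0, 0.0167, -1], [0, 0, 0, 0, 0, 0.0333, -1], [0, 0, 0, 0, 0, 0.05, -1]],
  ],
)

```text
clock: 7.68
ee_pos: [0.5548, -0.1301, 0.1055]
orientation: [[0.261, 0.965, 0.001], [0.965, -0.261, -0.0], [0.0, 0.001, -1.0]]
force: [-0.8, 0.5, 0.1]
finger_gap: 0.0212
grasp_force: 34.2
```

In the tool's units: 3 cm / 30 = 0.1, 2.4 cm / 30 = 0.08.

Emit:
jog_arm(
  commands=[
    [[0, 0, 0, 0, 0, 0.02, -1], [0, 0, 0, 0, 0, 0.04, -1], [0, 0, 0, 0, 0, 0.06, -1], [0, 0, 0, 0, 0, 0.08, -1], [0, 0, 0, 0, 0, 0.1, -1]],
  ],
)

```text
clock: 8.1
ee_pos: [0.5542, -0.13, 0.0746]
orientation: [[0.261, 0.965, -0.0], [0.965, -0.261, 0.0], [-0.0, -0.0, -1.0]]
force: [-0.1, 0.6, -0.7]
finger_gap: 0.0212
grasp_force: 34.2
```

Inside the well without contact. Last 2.2 cm slowly.

In the tool's units: 1.8 cm / 30 = 0.06, 1.5 cm / 30 = 0.05.

Emit:
jog_arm(
  commands=[
    [[0, 0, 0, 0, 0, 0.0133, -1], [0, 0, 0, 0, 0, 0.0267, -1], [0, 0, 0, 0, 0, 0.04, -1], [0, 0, 0, 0, 0, 0.05, -1], [0, 0, 0, 0, 0, 0.06, -1]],
  ],
)

```text
clock: 8.52
ee_pos: [0.5544, -0.13, 0.0571]
orientation: [[0.261, 0.965, 0.0], [0.965, -0.261, -0.0], [-0.0, 0.0, -1.0]]
force: [-0.1, 0.2, -0.3]
finger_gap: 0.0219
grasp_force: 34.2
```

In the tool's units: 0.4 cm / 30 = 0.0133, 0.3 cm / 30 = 0.01.

Emit:
jog_arm(
  commands=[
    [[0, 0, 0, 0, 0, 0.005, -1], [0, 0, 0, 0, 0, 0.01, -1], [0, 0, 0, 0, 0, 0.0133, -1], [0, 0, 0, 0, 0, 0.0133, -1], [0, 0, 0, 0, 0, 0.0133, -1]],
  ],
)

```text
clock: 8.93
ee_pos: [0.5544, -0.13, 0.0534]
orientation: [[0.261, 0.965, 0.0], [0.965, -0.261, -0.0], [-0.0, 0.0, -1.0]]
force: [-0.1, 0.1, -0.5]
finger_gap: 0.0214
grasp_force: 34.2
```

In the tool's units: 0.1 cm / 30 = 0.0033, 0.08 cm / 30 = 0.0027.

Emit:
jog_arm(
  commands=[
    [[0, 0, 0, 0, 0, 0.0013, -1], [0, 0, 0, 0, 0, 0.0027, -1], [0, 0, 0, 0, 0, 0.0033, -1], [0, 0, 0, 0, 0, 0.0033, -1], [0, 0, 0, 0, 0, 0.0033, -1]],
  ],
)

```text
clock: 9.35
ee_pos: [0.5545, -0.1301, 0.0527]
orientation: [[0.261, 0.965, 0.0], [0.965, -0.261, -0.0], [-0.0, 0.0, -1.0]]
force: [-1.1, 0.4, 4.7]
finger_gap: 0.0216
grasp_force: 34.8
```

Emit:
jog_arm(
  commands=[
    [[0, 0, 0, 0, 0, 0, -0.45], [0, 0, 0, 0, 0, 0, -0.3], [0, 0, 0, 0, 0, 0, -0.1], [0, 0, 0, 0, 0, 0, 0.2], [0, 0, 0, 0, 0, 0, 0.2]],
  ],
)

```text
clock: 9.77
ee_pos: [0.5542, -0.13, 0.0522]
orientation: [[0.261, 0.965, -0.0], [0.965, -0.261, 0.0], [-0.0, -0.0, -1.0]]
force: [0.2, 0.0, 0.3]
finger_gap: 0.0511
grasp_force: 0.0
```

In the tool's units: -9.5 cm / 30 = -0.3167, -7 cm / 30 = -0.2333.

Emit:
jog_arm(
  commands=[
    [[0, 0, 0, 0, 0, -0.0333, 0.2], [0, 0, 0, 0, 0, -0.0833, 0.2], [0, 0, 0, 0, 0, -0.15, 0.4], [0, 0, 0, 0, 0, -0.2333, 0.6], [0, 0, 0, 0, 0, -0.3167, 1]],
  ],
)

```text
clock: 10.18
ee_pos: [0.554, -0.1298, 0.1488]
orientation: [[0.261, 0.965, -0.001], [0.965, -0.261, 0.0], [0.0, -0.001, -1.0]]
force: [0.1, -1.0, -0.1]
finger_gap: 0.0784
grasp_force: 0.0
```

In the tool's units: -4.3 cm / 30 = -0.1433, -3.5 cm / 30 = -0.1167.

Emit:
jog_arm(
  commands=[
    [[0, 0, 0, 0, 0, -0.0667, 1], [0, 0, 0, 0, 0, -0.1167, 1], [0, 0, 0, 0, 0, -0.1433, 1], [0, 0, 0, 0, 0, -0.1433, 1], [0, 0, 0, 0, 0, -0.1433, 1]],
  ],
)

```text
clock: 10.6
ee_pos: [0.5542, -0.13, 0.1903]
orientation: [[0.261, 0.965, 0.0], [0.965, -0.261, -0.0], [-0.0, 0.0, -1.0]]
force: [0.2, 1.4, -0.3]
finger_gap: 0.0851
grasp_force: 0.0
```

```bash
python3 - <<'E'
from h import *
import pickle
c=wcam('w5.png');pickle.dump(c,open('w5.pkl','wb'));cv2.imwrite('pics/z5.png',c['frame'][150:480,200:440,::-1])
print(env.observe()['ee_pos'])
plan((.545,-.038,.19,7),(.541,.053,.19,29.5),(.5386,.1132,.19,51.7),(.5386,.1132,.052,51.7))
E
```

```text
[ 0.55378287 -0.13001761  0.18958619]
[-0.001  0.    -0.386] [ 8.65 -3.25 -0.04]
[ 0.     0.    -0.393] [9.08 0.71 0.  ]
[ 0.     0.    -0.387] [5.36 2.76 0.  ]
[0. 0. 0.] [ 0.   0.  13.8]
```

View pics/z5.png

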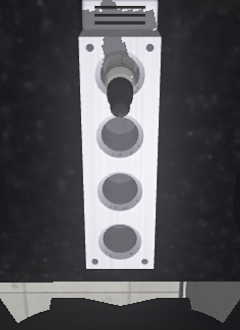

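Vial 1 stands in well 1. In the crop, its cap is at (120,95) and its body is centred in the well. On to vial 2.

In the tool's units: 8.65 cm / 30 = 0.2883, 6.9 cm / 30 = 0.23, -0.386 rad / 3.1416 = -0.1229.

Emit:
jog_arm(
  commands=[
    [[0, 0, -0.0255, 0.0567, -0.02, 0, 1], [0, 0, -0.0509, 0.1133, -0.0433, 0, 1], [0, 0, -0.0764, 0.1733, -0.0667, 0, 1], [0, 0, -0.0987, 0.23, -0.0867, 0, 1], [0, 0, -0.1229, 0.2883, -0.1083, 0, 1]],
  ],
)

```text
clock: 11.07
ee_pos: [0.5445, -0.0373, 0.1889]
orientation: [[-0.125, 0.992, -0.002], [0.992, 0.125, 0.0], [0.0, -0.002, -1.0]]
force: [0.4, -0.4, 0.7]
finger_gap: 0.0854
grasp_force: 0.0
```

In the tool's units: 9.1 cm / 30 = 0.3033, 7.2 cm / 30 = 0.24, -0.393 rad / 3.1416 = -0.1251.

Emit:
jog_arm(
  commands=[
    [[0, 0, -0.0255, 0.06, 0.005, 0, 1], [0, 0, -0.0509, 0.12, 0.01, 0, 1], [0, 0, -0.0764, 0.18, 0.015, 0, 1], [0, 0, -0.1019, 0.24, 0.02, 0, 1], [0, 0, -0.1251, 0.3033, 0.0233, 0, 1]],
  ],
)

```text
clock: 11.48
ee_pos: [0.5406, 0.0537, 0.1889]
orientation: [[-0.496, 0.868, -0.002], [0.868, 0.496, -0.0], [0.001, -0.002, -1.0]]
force: [-0.1, -0.8, -0.5]
finger_gap: 0.0854
grasp_force: 0.0
```

In the tool's units: 5.4 cm / 30 = 0.18, 5 cm / 30 = 0.1667, -0.387 rad / 3.1416 = -0.1232.

Emit:
jog_arm(
  commands=[
    [[0, 0, -0.0318, 0.05, 0.0233, 0, 1], [0, 0, -0.0637, 0.1, 0.0467, 0, 1], [0, 0, -0.0923, 0.14, 0.07, 0, 1], [0, 0, -0.1146, 0.1667, 0.0867, 0, 1], [0, 0, -0.1232, 0.18, 0.0933, 0, 1]],
  ],
)

```text
clock: 11.9
ee_pos: [0.5383, 0.1155, 0.1891]
orientation: [[-0.788, 0.616, -0.002], [0.616, 0.788, 0.001], [0.002, -0.001, -1.0]]
force: [0.1, 1.1, -0.2]
finger_gap: 0.0856
grasp_force: 0.0
```

Emit:
jog_arm(
  commands=[
    [[0, 0, 0, 0, 0, 0, 1], [0, 0, 0, 0, 0, 0, 1], [0, 0, 0, 0, 0, 0, 1], [0, 0, 0, 0, 0, 0, 1], [0, 0, 0, 0, 0, 0, 1]],
  ],
)

```text
clock: 12.32
ee_pos: [0.5392, 0.1132, 0.1902]
orientation: [[-0.783, 0.621, -0.0], [0.621, 0.783, -0.0], [-0.0, -0.0, -1.0]]
force: [-0.3, -0.5, -0.1]
finger_gap: 0.0853
grasp_force: 0.0
```

```bash
python3 - <<'E'
from h import *
print(env.observe()['ee_pos'])
plan((.5386,.1132,.052,51.7))
E
```

```text
[0.53923296 0.11319555 0.19021923]
[-0.     0.    -0.002] [ 0.05 -0.03 13.82]
```

In the tool's units: 9 cm / 30 = 0.3, 8 cm / 30 = 0.2667.

Emit:
jog_arm(
  commands=[
    [[0, 0, 0, 0, 0, 0.0667, 1], [0, 0, 0, 0, 0, 0.1333, 1], [0, 0, 0, 0, 0, 0.2, 1], [0, 0, 0, 0, 0, 0.2667, 1], [0, 0, 0, 0, 0, 0.3, 1]],
  ],
)

```text
clock: 12.73
ee_pos: [0.5382, 0.113, 0.0982]
orientation: [[-0.784, 0.621, -0.002], [0.621, 0.784, -0.001], [0.001, -0.002, -1.0]]
force: [-0.4, -0.3, 0.1]
finger_gap: 0.0854
grasp_force: 0.0
```

In the tool's units: 4.8 cm / 30 = 0.16, 4.7 cm / 30 = 0.1567.

Emit:
jog_arm(
  commands=[
    [[0, 0, 0, 0, 0, 0.04, 1], [0, 0, 0, 0, 0, 0.08, 1], [0, 0, 0, 0, 0, 0.12, 1], [0, 0, 0, 0, 0, 0.1567, 1], [0, 0, 0, 0, 0, 0.16, 1]],
  ],
)

```text
clock: 13.15
ee_pos: [0.5382, 0.1135, 0.0504]
orientation: [[-0.784, 0.62, -0.002], [0.62, 0.784, -0.001], [0.001, -0.002, -1.0]]
force: [-1.2, -0.8, 0.2]
finger_gap: 0.0855
grasp_force: 0.0
```

Emit:
jog_arm(
  commands=[
    [[0, 0, 0, 0, 0, 0, 0], [0, 0, 0, 0, 0, 0, -1], [0, 0, 0, 0, 0, 0, -1], [0, 0, 0, 0, 0, 0, -1], [0, 0, 0, 0, 0, 0, -1]],
  ],
)

```text
clock: 13.57
ee_pos: [0.5395, 0.114, 0.0528]
orientation: [[-0.784, 0.62, 0.001], [0.62, 0.784, 0.0], [-0.001, 0.001, -1.0]]
force: [-0.2, -0.3, 0.2]
finger_gap: 0.0257
grasp_force: 0.0
```

Emit:
jog_arm(
  commands=[
    [[0, 0, 0, 0, 0, 0, -1], [0, 0, 0, 0, 0, 0, -1], [0, 0, 0, 0, 0, 0, -1], [0, 0, 0, 0, 0, 0, -1], [0, 0, 0, 0, 0, 0, -1]],
  ],
)

```text
clock: 13.98
ee_pos: [0.5395, 0.114, 0.0528]
orientation: [[-0.784, 0.62, 0.001], [0.62, 0.784, -0.0], [-0.001, 0.001, -1.0]]
force: [-0.3, -0.8, 5.6]
finger_gap: 0.0215
grasp_force: 34.4
```

```bash
python3 - <<'E'
from h import *
plan((.5386,.1132,.19,51.7),(.541,.02,.19,29.5),(.541,-.08,.19,7),(.5418,-.1780,.19,-15.05))
E
```

```text
[ 0.001  0.001 -0.   ] [ 1.000e-02 -1.100e-01 -1.372e+01]
[0.    0.    0.387] [-5.96 -7.17  0.  ]
[0.    0.    0.393] [-8.7  -4.92  0.  ]
[0.    0.    0.385] [-9.74 -1.11  0.  ]
```

Emit:
jog_arm(
  commands=[
    [[0, 0, 0, 0, 0, -0.0167, -1], [0, 0, 0, 0, 0, -0.0667, -1], [0, 0, 0, 0, 0, -0.1333, -1], [0, 0, 0, 0, 0, -0.2, -1], [0, 0, 0, 0, 0, -0.2667, -1]],
  ],
)

```text
clock: 14.4
ee_pos: [0.5387, 0.114, 0.1332]
orientation: [[-0.785, 0.62, -0.001], [0.62, 0.785, 0.0], [0.001, -0.001, -1.0]]
force: [-0.7, 0.0, -0.4]
finger_gap: 0.0219
grasp_force: 34.2
```

In the tool's units: -5.8 cm / 30 = -0.1933, -5.2 cm / 30 = -0.1733.

Emit:
jog_arm(
  commands=[
    [[0, 0, 0, 0, -0.0033, -0.0667, -1], [0, 0, 0, 0, -0.0033, -0.1333, -1], [0, 0, 0, 0, -0.0033, -0.1733, -1], [0, 0, 0, 0, -0.0033, -0.1933, -1], [0, 0, 0, 0, -0.0033, -0.1933, -1]],
  ],
)

```text
clock: 14.82
ee_pos: [0.539, 0.1133, 0.1913]
orientation: [[-0.784, 0.62, 0.002], [0.62, 0.784, 0.0], [-0.001, 0.001, -1.0]]
force: [0.7, 0.2, -1.9]
finger_gap: 0.0218
grasp_force: 34.2
```

In the tool's units: -7.2 cm / 30 = -0.24, -6 cm / 30 = -0.2, 0.387 rad / 3.1416 = 0.1232.

Emit:
jog_arm(
  commands=[
    [[0, 0, 0.0127, -0.02, -0.0233, 0, -1], [0, 0, 0.0382, -0.06, -0.0733, 0, -1], [0, 0, 0.0668, -0.1067, -0.13, 0, -1], [0, 0, 0.0955, -0.1533, -0.1833, 0, -1], [0, 0, 0.1232, -0.2, -0.24, 0, -1]],
  ],
)

```text
clock: 15.23
ee_pos: [0.5401, 0.0176, 0.1888]
orientation: [[-0.487, 0.874, -0.002], [0.874, 0.487, -0.0], [0.001, -0.002, -1.0]]
force: [0.9, 0.0, -0.4]
finger_gap: 0.0217
grasp_force: 34.2
```

In the tool's units: -8.7 cm / 30 = -0.29, -7 cm / 30 = -0.2333, 0.393 rad / 3.1416 = 0.1251.

Emit:
jog_arm(
  commands=[
    [[0, 0, 0.0255, -0.06, -0.0333, 0, -1], [0, 0, 0.0509, -0.1167, -0.0667, 0, -1], [0, 0, 0.0764, -0.1767, -0.1, 0, -1], [0, 0, 0.1019, -0.2333, -0.1333, 0, -1], [0, 0, 0.1251, -0.29, -0.1633, 0, -1]],
  ],
)

```text
clock: 15.65
ee_pos: [0.5399, -0.0824, 0.1887]
orientation: [[-0.115, 0.993, -0.003], [0.993, 0.115, -0.0], [0.0, -0.003, -1.0]]
force: [0.4, -0.3, 0.5]
finger_gap: 0.0217
grasp_force: 34.2
```

In the tool's units: -9.7 cm / 30 = -0.3233, -8.8 cm / 30 = -0.2933, 0.385 rad / 3.1416 = 0.1225.

Emit:
jog_arm(
  commands=[
    [[0, 0, 0.0286, -0.0767, -0.01, 0, -1], [0, 0, 0.0605, -0.1567, -0.0167, 0, -1], [0, 0, 0.0891, -0.2333, -0.0267, 0, -1], [0, 0, 0.1114, -0.2933, -0.0333, 0, -1], [0, 0, 0.1225, -0.3233, -0.0367, 0, -1]],
  ],
)

```text
clock: 16.07
ee_pos: [0.5405, -0.1818, 0.1887]
orientation: [[0.269, 0.963, -0.003], [0.963, -0.269, -0.001], [-0.002, -0.002, -1.0]]
force: [0.2, 0.6, -1.0]
finger_gap: 0.0213
grasp_force: 34.2
```

Emit:
jog_arm(
  commands=[
    [[0, 0, 0, 0, 0, 0, -1], [0, 0, 0, 0, 0, 0, -1], [0, 0, 0, 0, 0, 0, -1], [0, 0, 0, 0, 0, 0, -1], [0, 0, 0, 0, 0, 0, -1]],
  ],
)

```text
clock: 16.48
ee_pos: [0.5422, -0.1767, 0.1903]
orientation: [[0.258, 0.966, 0.0], [0.966, -0.258, 0.0], [0.0, -0.0, -1.0]]
force: [-0.3, 0.2, -0.3]
finger_gap: 0.0214
grasp_force: 34.2
```

```bash
python3 - <<'E'
from h import *
import pickle;c=wcam('w6.png');pickle.dump(c,open('w6.pkl','wb'));cv2.imwrite('pics/z6.png',c['frame'][120:480,200:440,::-1])
K=np.array([[c['fx'],0,c['cx']],[0,c['fy'],c['cy']],[0,0,1]])
o=env.observe();p=o['ee_pos'];v=np.r_[p[:2],p[2]-.044]+o['orientation'][:,0]*.0112
print(p,'edge',cv2.projectPoints(v,np.array(c['rvec']),np.array(c['tvec']),K,None)[0]-[200,120])
plan((.5418,-.1783,.0525,-15.05))
E
```

```text
[ 0.54219628 -0.1769272   0.19038873] edge [[[119.74757006 138.94883561]]]
[ 0.    -0.     0.002] [-0.15 -0.   13.79]
```

View pics/z6.png

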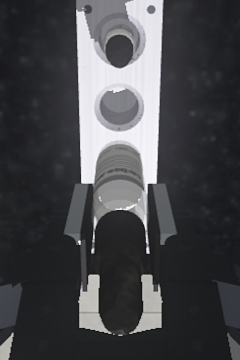

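Vial 1 stands at crop (120,40), well 2 is at (120,107), and the held vial's edge is at y≈143 against 139 predicted, about 2 mm off. Lowering.

In the tool's units: 7 cm / 30 = 0.2333, 6 cm / 30 = 0.2, 0.002 rad / 3.1416 = 0.0006.

Emit:
jog_arm(
  commands=[
    [[0, 0, 0.0006, -0.0033, 0, 0.05, -1], [0, 0, 0.0006, -0.0033, 0, 0.1, -1], [0, 0, 0.0006, -0.0033, 0, 0.15, -1], [0, 0, 0.0006, -0.0033, 0, 0.2, -1], [0, 0, 0.0006, -0.0033, 0, 0.2333, -1]],
  ],
)

```text
clock: 16.95
ee_pos: [0.5414, -0.1784, 0.1191]
orientation: [[0.261, 0.965, -0.001], [0.965, -0.261, 0.0], [0.0, -0.001, -1.0]]
force: [-0.6, 1.1, 0.2]
finger_gap: 0.0219
grasp_force: 34.2
```

In the tool's units: 1.5 cm / 30 = 0.05, 1 cm / 30 = 0.0333.

Emit:
jog_arm(
  commands=[
    [[0, 0, 0, 0, 0, 0, -1], [0, 0, 0, 0, 0, 0, -1], [0, 0, 0, 0, 0, 0.0167, -1], [0, 0, 0, 0, 0, 0.0333, -1], [0, 0, 0, 0, 0, 0.05, -1]],
  ],
)

```text
clock: 17.37
ee_pos: [0.5422, -0.1791, 0.1055]
orientation: [[0.262, 0.965, 0.001], [0.965, -0.262, -0.0], [-0.0, 0.001, -1.0]]
force: [-0.3, -0.8, -0.4]
finger_gap: 0.0214
grasp_force: 34.2
```

In the tool's units: 3 cm / 30 = 0.1, 2.4 cm / 30 = 0.08.

Emit:
jog_arm(
  commands=[
    [[0, 0, 0, 0, 0, 0.02, -1], [0, 0, 0, 0, 0, 0.04, -1], [0, 0, 0, 0, 0, 0.06, -1], [0, 0, 0, 0, 0, 0.08, -1], [0, 0, 0, 0, 0, 0.1, -1]],
  ],
)

```text
clock: 17.78
ee_pos: [0.5417, -0.179, 0.0746]
orientation: [[0.262, 0.965, -0.0], [0.965, -0.262, 0.0], [-0.0, -0.0, -1.0]]
force: [0.1, -1.2, -0.6]
finger_gap: 0.0217
grasp_force: 34.2
```

In the tool's units: 1.8 cm / 30 = 0.06, 1.2 cm / 30 = 0.04.

Emit:
jog_arm(
  commands=[
    [[0, 0, 0, 0, 0, 0.0133, -1], [0, 0, 0, 0, 0, 0.0267, -1], [0, 0, 0, 0, 0, 0.04, -1], [0, 0, 0, 0, 0, 0.05, -1], [0, 0, 0, 0, 0, 0.06, -1]],
  ],
)

```text
clock: 18.2
ee_pos: [0.5418, -0.179, 0.057]
orientation: [[0.262, 0.965, 0.0], [0.965, -0.262, -0.0], [-0.0, 0.0, -1.0]]
force: [-0.1, -0.2, -0.4]
finger_gap: 0.0215
grasp_force: 34.2
```

In the tool's units: 0.4 cm / 30 = 0.0133, 0.3 cm / 30 = 0.01.

Emit:
jog_arm(
  commands=[
    [[0, 0, 0, 0, 0, 0.005, -1], [0, 0, 0, 0, 0, 0.01, -1], [0, 0, 0, 0, 0, 0.0133, -1], [0, 0, 0, 0, 0, 0.0133, -1], [0, 0, 0, 0, 0, 0.0133, -1]],
  ],
)

```text
clock: 18.62
ee_pos: [0.5419, -0.179, 0.0534]
orientation: [[0.262, 0.965, 0.0], [0.965, -0.262, -0.0], [-0.0, 0.0, -1.0]]
force: [0.2, 0.4, 0.2]
finger_gap: 0.0217
grasp_force: 34.2
```

Emit:
jog_arm(
  commands=[
    [[0, 0, 0, 0, 0, 0.0013, -1], [0, 0, 0, 0, 0, 0.0027, -1], [0, 0, 0, 0, 0, 0.0033, -1], [0, 0, 0, 0, 0, 0.0033, -1], [0, 0, 0, 0, 0, 0.0033, -1]],
  ],
)

```text
clock: 19.03
ee_pos: [0.542, -0.179, 0.0528]
orientation: [[0.262, 0.965, 0.0], [0.965, -0.262, -0.0], [-0.0, 0.001, -1.0]]
force: [-2.4, 0.3, 6.3]
finger_gap: 0.0213
grasp_force: 34.8
```

Floor contact with 6 N. Releasing, retreating, and going to vial 3.

Emit:
jog_arm(
  commands=[
    [[0, 0, 0, 0, 0, 0, -0.45], [0, 0, 0, 0, 0, 0, -0.3], [0, 0, 0, 0, 0, 0, -0.1], [0, 0, 0, 0, 0, 0, 0.2], [0, 0, 0, 0, 0, 0, 0.2]],
  ],
)

```text
clock: 19.45
ee_pos: [0.5417, -0.179, 0.0522]
orientation: [[0.262, 0.965, -0.0], [0.965, -0.262, 0.0], [-0.0, -0.0, -1.0]]
force: [-0.2, -0.3, 0.0]
finger_gap: 0.0514
grasp_force: 0.0
```

In the tool's units: -9.5 cm / 30 = -0.3167, -7 cm / 30 = -0.2333.

Emit:
jog_arm(
  commands=[
    [[0, 0, 0, 0, 0, -0.0333, 0.2], [0, 0, 0, 0, 0, -0.0833, 0.2], [0, 0, 0, 0, 0, -0.15, 0.4], [0, 0, 0, 0, 0, -0.2333, 0.6], [0, 0, 0, 0, 0, -0.3167, 1]],
  ],
)

```text
clock: 19.87
ee_pos: [0.5414, -0.1788, 0.1487]
orientation: [[0.262, 0.965, -0.001], [0.965, -0.262, 0.0], [0.0, -0.001, -1.0]]
force: [-0.0, 0.1, 1.2]
finger_gap: 0.0785
grasp_force: 0.0
```

In the tool's units: -4.3 cm / 30 = -0.1433, -3.5 cm / 30 = -0.1167.

Emit:
jog_arm(
  commands=[
    [[0, 0, 0, 0, 0, -0.0667, 1], [0, 0, 0, 0, 0, -0.1167, 1], [0, 0, 0, 0, 0, -0.1433, 1], [0, 0, 0, 0, 0, -0.1433, 1], [0, 0, 0, 0, 0, -0.1433, 1]],
  ],
)

```text
clock: 20.28
ee_pos: [0.5417, -0.179, 0.1903]
orientation: [[0.262, 0.965, 0.0], [0.965, -0.262, -0.0], [-0.0, 0.0, -1.0]]
force: [-1.3, 0.2, -0.6]
finger_gap: 0.0852
grasp_force: 0.0
```

```bash
python3 - <<'E'
from h import *
print(env.observe()['ee_pos'])
plan((.554,-.09,.19,7),(.566,0,.19,29.5),(.5778,.0822,.19,51.7))
E
```

```text
[ 0.54167225 -0.17899101  0.19031576]
[ 0.     0.    -0.387] [ 8.91 -1.14  0.03]
[ 0.     0.    -0.393] [8.79 2.29 0.  ]
[ 0.     0.    -0.387] [6.57 5.07 0.  ]
```

In the tool's units: 8.9 cm / 30 = 0.2967, 7.1 cm / 30 = 0.2367, -0.387 rad / 3.1416 = -0.1232.

Emit:
jog_arm(
  commands=[
    [[0, 0, -0.0255, 0.06, -0.0067, 0, 1], [0, 0, -0.0509, 0.12, -0.0133, 0, 1], [0, 0, -0.0764, 0.18, -0.0233, 0, 1], [0, 0, -0.0987, 0.2367, -0.03, 0, 1], [0, 0, -0.1232, 0.2967, -0.0367, 0, 1]],
  ],
)

```text
clock: 20.7
ee_pos: [0.5536, -0.0894, 0.1888]
orientation: [[-0.125, 0.992, -0.003], [0.992, 0.125, 0.0], [0.001, -0.003, -1.0]]
force: [0.1, 0.0, -0.3]
finger_gap: 0.0855
grasp_force: 0.0
```

In the tool's units: 8.8 cm / 30 = 0.2933, 7.1 cm / 30 = 0.2367, -0.393 rad / 3.1416 = -0.1251.

Emit:
jog_arm(
  commands=[
    [[0, 0, -0.0255, 0.06, 0.015, 0, 1], [0, 0, -0.0509, 0.12, 0.03, 0, 1], [0, 0, -0.0764, 0.18, 0.0467, 0, 1], [0, 0, -0.1019, 0.2367, 0.06, 0, 1], [0, 0, -0.1251, 0.2933, 0.0767, 0, 1]],
  ],
)

```text
clock: 21.12
ee_pos: [0.5657, 0.0008, 0.1888]
orientation: [[-0.496, 0.868, -0.003], [0.868, 0.496, 0.0], [0.001, -0.002, -1.0]]
force: [1.2, 1.0, -0.5]
finger_gap: 0.0855
grasp_force: 0.0
```

In the tool's units: 6.6 cm / 30 = 0.22, 6.1 cm / 30 = 0.2033, -0.387 rad / 3.1416 = -0.1232.

Emit:
jog_arm(
  commands=[
    [[0, 0, -0.0318, 0.06, 0.0467, 0, 1], [0, 0, -0.0637, 0.1167, 0.09, 0, 1], [0, 0, -0.0923, 0.1667, 0.1267, 0, 1], [0, 0, -0.1146, 0.2033, 0.1567, 0, 1], [0, 0, -0.1232, 0.22, 0.17, 0, 1]],
  ],
)

```text
clock: 21.53
ee_pos: [0.5777, 0.085, 0.1889]
orientation: [[-0.788, 0.615, -0.002], [0.615, 0.788, 0.001], [0.003, -0.0, -1.0]]
force: [-1.2, 0.1, -0.3]
finger_gap: 0.0855
grasp_force: 0.0
```

Emit:
jog_arm(
  commands=[
    [[0, 0, 0, 0, 0, 0, 1], [0, 0, 0, 0, 0, 0, 1], [0, 0, 0, 0, 0, 0, 1], [0, 0, 0, 0, 0, 0, 1], [0, 0, 0, 0, 0, 0, 1]],
  ],
)

```text
clock: 21.95
ee_pos: [0.5785, 0.0814, 0.1902]
orientation: [[-0.783, 0.622, -0.0], [0.622, 0.783, -0.001], [-0.0, -0.001, -1.0]]
force: [-0.6, 0.1, -0.4]
finger_gap: 0.0854
grasp_force: 0.0
```

```bash
python3 - <<'E'
from h import *
print(env.observe()['ee_pos'])
plan((.5778,.0822,.052,51.7))
E
```

```text
[0.57851183 0.0814035  0.19021962]
[-0.001  0.    -0.003] [ 0.11  0.03 13.82]
```

In the tool's units: 9 cm / 30 = 0.3, 8 cm / 30 = 0.2667.

Emit:
jog_arm(
  commands=[
    [[0, 0, 0, 0, 0, 0.0667, 1], [0, 0, 0, 0, 0, 0.1333, 1], [0, 0, 0, 0, 0, 0.2, 1], [0, 0, 0, 0, 0, 0.2667, 1], [0, 0, 0, 0, 0, 0.3, 1]],
  ],
)

```text
clock: 22.37
ee_pos: [0.5775, 0.0814, 0.0982]
orientation: [[-0.784, 0.621, -0.002], [0.621, 0.784, -0.001], [0.001, -0.002, -1.0]]
force: [0.5, -0.6, 0.0]
finger_gap: 0.0852
grasp_force: 0.0
```

In the tool's units: 4.8 cm / 30 = 0.16, 4.7 cm / 30 = 0.1567.

Emit:
jog_arm(
  commands=[
    [[0, 0, 0, 0, 0, 0.04, 1], [0, 0, 0, 0, 0, 0.08, 1], [0, 0, 0, 0, 0, 0.12, 1], [0, 0, 0, 0, 0, 0.1567, 1], [0, 0, 0, 0, 0, 0.16, 1]],
  ],
)

```text
clock: 22.78
ee_pos: [0.5775, 0.0821, 0.0503]
orientation: [[-0.784, 0.62, -0.002], [0.62, 0.784, -0.001], [0.002, -0.002, -1.0]]
force: [0.2, -0.4, -0.9]
finger_gap: 0.0853
grasp_force: 0.0
```

Emit:
jog_arm(
  commands=[
    [[0, 0, 0, 0, 0, 0, 0], [0, 0, 0, 0, 0, 0, -1], [0, 0, 0, 0, 0, 0, -1], [0, 0, 0, 0, 0, 0, -1], [0, 0, 0, 0, 0, 0, -1]],
  ],
)

```text
clock: 23.2
ee_pos: [0.5788, 0.0826, 0.0528]
orientation: [[-0.785, 0.62, 0.001], [0.62, 0.785, 0.0], [-0.001, 0.001, -1.0]]
force: [-0.0, 0.8, 0.2]
finger_gap: 0.0256
grasp_force: 0.0
```

Emit:
jog_arm(
  commands=[
    [[0, 0, 0, 0, 0, 0, -1], [0, 0, 0, 0, 0, 0, -1], [0, 0, 0, 0, 0, 0, -1], [0, 0, 0, 0, 0, 0, -1], [0, 0, 0, 0, 0, 0, -1]],
  ],
)

```text
clock: 23.62
ee_pos: [0.5789, 0.0826, 0.0528]
orientation: [[-0.784, 0.62, 0.001], [0.62, 0.784, -0.0], [-0.001, 0.001, -1.0]]
force: [-1.5, -0.1, 5.7]
finger_gap: 0.0219
grasp_force: 34.1
```

```bash
python3 - <<'E'
from h import *
plan((.5785,.0822,.19,51.7),(.566,-.02,.19,29.5),(.546,-.125,.19,7),(.5286,-.2265,.19,-15.05))
E
```

```text
[ 0.001  0.001 -0.001] [ -0.    -0.05 -13.72]
[0.    0.    0.387] [-5.35 -8.8   0.  ]
[0.    0.    0.393] [-8.15 -6.91  0.  ]
[0.    0.    0.385] [-9.86 -2.96  0.  ]
```

In the tool's units: -8 cm / 30 = -0.2667, -6 cm / 30 = -0.2.

Emit:
jog_arm(
  commands=[
    [[0, 0, 0, 0, 0, -0.0167, -1], [0, 0, 0, 0, 0, -0.0667, -1], [0, 0, 0, 0, 0, -0.1333, -1], [0, 0, 0, 0, 0, -0.2, -1], [0, 0, 0, 0, 0, -0.2667, -1]],
  ],
)

```text
clock: 24.03
ee_pos: [0.5781, 0.0825, 0.1331]
orientation: [[-0.785, 0.62, -0.001], [0.62, 0.785, 0.0], [0.001, -0.0, -1.0]]
force: [0.0, 0.5, -0.7]
finger_gap: 0.0215
grasp_force: 34.2
```

In the tool's units: -5.8 cm / 30 = -0.1933, -5.2 cm / 30 = -0.1733.

Emit:
jog_arm(
  commands=[
    [[0, 0, 0, 0, 0, -0.0667, -1], [0, 0, 0, 0, 0, -0.1333, -1], [0, 0, 0, 0, 0, -0.1733, -1], [0, 0, 0, 0, 0, -0.1933, -1], [0, 0, 0, 0, 0, -0.1933, -1]],
  ],
)

```text
clock: 24.45
ee_pos: [0.579, 0.0826, 0.1913]
orientation: [[-0.784, 0.62, 0.002], [0.62, 0.784, 0.0], [-0.001, 0.001, -1.0]]
force: [0.3, -0.3, -0.0]
finger_gap: 0.0216
grasp_force: 34.2
```

In the tool's units: -8.8 cm / 30 = -0.2933, -6.8 cm / 30 = -0.2267, 0.387 rad / 3.1416 = 0.1232.

Emit:
jog_arm(
  commands=[
    [[0, 0, 0.0127, -0.02, -0.03, 0, -1], [0, 0, 0.0382, -0.0533, -0.09, 0, -1], [0, 0, 0.0668, -0.0967, -0.16, 0, -1], [0, 0, 0.0955, -0.1367, -0.2267, 0, -1], [0, 0, 0.1232, -0.1783, -0.2933, 0, -1]],
  ],
)

```text
clock: 24.87
ee_pos: [0.5646, -0.0219, 0.1887]
orientation: [[-0.486, 0.874, -0.003], [0.874, 0.486, -0.0], [0.001, -0.003, -1.0]]
force: [1.1, 0.2, -0.3]
finger_gap: 0.0219
grasp_force: 34.2
```

In the tool's units: -8.15 cm / 30 = -0.2717, -6.9 cm / 30 = -0.23, 0.393 rad / 3.1416 = 0.1251.

Emit:
jog_arm(
  commands=[
    [[0, 0, 0.0255, -0.0533, -0.0467, 0, -1], [0, 0, 0.0509, -0.11, -0.0933, 0, -1], [0, 0, 0.0764, -0.1633, -0.14, 0, -1], [0, 0, 0.1019, -0.22, -0.1867, 0, -1], [0, 0, 0.1251, -0.2717, -0.23, 0, -1]],
  ],
)

```text
clock: 25.28
ee_pos: [0.5444, -0.127, 0.1887]
orientation: [[-0.114, 0.993, -0.003], [0.993, 0.114, -0.0], [0.0, -0.003, -1.0]]
force: [-1.2, 0.4, -1.1]
finger_gap: 0.0215
grasp_force: 34.2
```

In the tool's units: -9.9 cm / 30 = -0.33, -9 cm / 30 = -0.3, 0.385 rad / 3.1416 = 0.1225.

Emit:
jog_arm(
  commands=[
    [[0, 0, 0.0286, -0.0767, -0.0233, 0, -1], [0, 0, 0.0605, -0.16, -0.0467, 0, -1], [0, 0, 0.0891, -0.2367, -0.07, 0, -1], [0, 0, 0.1114, -0.3, -0.09, 0, -1], [0, 0, 0.1225, -0.33, -0.1, 0, -1]],
  ],
)

```text
clock: 25.7
ee_pos: [0.526, -0.2306, 0.1887]
orientation: [[0.27, 0.963, -0.003], [0.963, -0.27, -0.001], [-0.002, -0.003, -1.0]]
force: [-1.0, -0.5, -0.2]
finger_gap: 0.0214
grasp_force: 34.2
```

Emit:
jog_arm(
  commands=[
    [[0, 0, 0, 0, 0, 0, -1], [0, 0, 0, 0, 0, 0, -1], [0, 0, 0, 0, 0, 0, -1], [0, 0, 0, 0, 0, 0, -1], [0, 0, 0, 0, 0, 0, -1]],
  ],
)

```text
clock: 26.12
ee_pos: [0.5286, -0.2251, 0.1903]
orientation: [[0.257, 0.966, 0.0], [0.966, -0.257, 0.0], [0.001, 0.0, -1.0]]
force: [-0.5, -0.1, -1.3]
finger_gap: 0.0216
grasp_force: 34.2
```

```bash
python3 - <<'E'
from h import *
c=wcam('w7.png');cv2.imwrite('pics/z7.png',c['frame'][60:480,200:440,::-1])
K=np.array([[c['fx'],0,c['cx']],[0,c['fy'],c['cy']],[0,0,1]])
o=env.observe();p=o['ee_pos'];v=np.r_[p[:2],p[2]-.044]+o['orientation'][:,0]*.0112
print(p,'edge',cv2.projectPoints(v,np.array(c['rvec']),np.array(c['tvec']),K,None)[0]-[200,60])
plan((.5286,-.2265,.0525,-15.05))
E
```

```text
[ 0.52854857 -0.22537973  0.19034704] edge [[[119.6276404  199.10206621]]]
[ 0.    -0.     0.002] [-0.11  0.03 13.78]
```

View pics/z7.png

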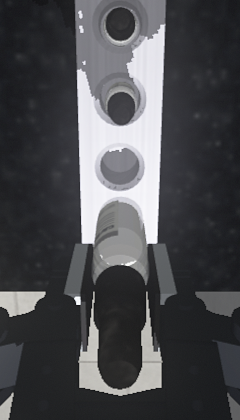

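Vials 1 and 2 stand at crop (120,25) and (120,105), well 3 is open at (120,167), and the held vial is in line. Lowering into well 3.

In the tool's units: 7 cm / 30 = 0.2333, 6 cm / 30 = 0.2, 0.002 rad / 3.1416 = 0.0006.

Emit:
jog_arm(
  commands=[
    [[0, 0, 0.0006, -0.0033, 0, 0.05, -1], [0, 0, 0.0006, -0.0033, 0, 0.1, -1], [0, 0, 0.0006, -0.0033, 0, 0.15, -1], [0, 0, 0.0006, -0.0033, 0, 0.2, -1], [0, 0, 0.0006, -0.0033, 0, 0.2333, -1]],
  ],
)

```text
clock: 26.58
ee_pos: [0.5276, -0.2268, 0.119]
orientation: [[0.261, 0.965, -0.001], [0.965, -0.261, 0.001], [0.0, -0.001, -1.0]]
force: [-0.5, 0.1, -0.6]
finger_gap: 0.0216
grasp_force: 34.2
```

In the tool's units: 1.5 cm / 30 = 0.05, 1 cm / 30 = 0.0333.

Emit:
jog_arm(
  commands=[
    [[0, 0, 0, 0, 0, 0, -1], [0, 0, 0, 0, 0, 0, -1], [0, 0, 0, 0, 0, 0.0167, -1], [0, 0, 0, 0, 0, 0.0333, -1], [0, 0, 0, 0, 0, 0.05, -1]],
  ],
)

```text
clock: 27.0
ee_pos: [0.5284, -0.2276, 0.1055]
orientation: [[0.262, 0.965, 0.001], [0.965, -0.262, -0.001], [-0.0, 0.001, -1.0]]
force: [-0.6, -0.8, -0.4]
finger_gap: 0.0217
grasp_force: 34.3
```

In the tool's units: 3 cm / 30 = 0.1, 2.4 cm / 30 = 0.08.

Emit:
jog_arm(
  commands=[
    [[0, 0, 0, 0, 0, 0.02, -1], [0, 0, 0, 0, 0, 0.04, -1], [0, 0, 0, 0, 0, 0.06, -1], [0, 0, 0, 0, 0, 0.08, -1], [0, 0, 0, 0, 0, 0.1, -1]],
  ],
)

```text
clock: 27.42
ee_pos: [0.5279, -0.2274, 0.0746]
orientation: [[0.262, 0.965, -0.0], [0.965, -0.262, 0.0], [0.0, -0.0, -1.0]]
force: [0.4, -0.5, 0.3]
finger_gap: 0.0218
grasp_force: 34.3
```

In the tool's units: 1.8 cm / 30 = 0.06, 1.5 cm / 30 = 0.05.

Emit:
jog_arm(
  commands=[
    [[0, 0, 0, 0, 0, 0.0133, -1], [0, 0, 0, 0, 0, 0.0267, -1], [0, 0, 0, 0, 0, 0.04, -1], [0, 0, 0, 0, 0, 0.05, -1], [0, 0, 0, 0, 0, 0.06, -1]],
  ],
)

```text
clock: 27.83
ee_pos: [0.5281, -0.2275, 0.057]
orientation: [[0.262, 0.965, 0.0], [0.965, -0.262, -0.0], [0.0, 0.0, -1.0]]
force: [0.0, 0.8, -0.1]
finger_gap: 0.0218
grasp_force: 34.3
```

In the tool's units: 0.4 cm / 30 = 0.0133, 0.3 cm / 30 = 0.01.

Emit:
jog_arm(
  commands=[
    [[0, 0, 0, 0, 0, 0.005, -1], [0, 0, 0, 0, 0, 0.01, -1], [0, 0, 0, 0, 0, 0.0133, -1], [0, 0, 0, 0, 0, 0.0133, -1], [0, 0, 0, 0, 0, 0.0133, -1]],
  ],
)

```text
clock: 28.25
ee_pos: [0.528, -0.2275, 0.0534]
orientation: [[0.262, 0.965, 0.0], [0.965, -0.262, -0.0], [-0.0, 0.0, -1.0]]
force: [-0.5, -0.8, -0.1]
finger_gap: 0.0213
grasp_force: 34.3
```

In the tool's units: 0.1 cm / 30 = 0.0033, 0.08 cm / 30 = 0.0027.

Emit:
jog_arm(
  commands=[
    [[0, 0, 0, 0, 0, 0.0013, -1], [0, 0, 0, 0, 0, 0.0027, -1], [0, 0, 0, 0, 0, 0.0033, -1], [0, 0, 0, 0, 0, 0.0033, -1], [0, 0, 0, 0, 0, 0.0033, -1]],
  ],
)

```text
clock: 28.67
ee_pos: [0.5282, -0.2276, 0.0528]
orientation: [[0.262, 0.965, 0.001], [0.965, -0.262, -0.0], [-0.0, 0.001, -1.0]]
force: [-0.7, 0.4, 6.1]
finger_gap: 0.0217
grasp_force: 34.9
```

Emit:
jog_arm(
  commands=[
    [[0, 0, 0, 0, 0, 0, -0.45], [0, 0, 0, 0, 0, 0, -0.3], [0, 0, 0, 0, 0, 0, -0.1], [0, 0, 0, 0, 0, 0, 0.2], [0, 0, 0, 0, 0, 0, 0.2]],
  ],
)

```text
clock: 29.08
ee_pos: [0.5279, -0.2275, 0.0522]
orientation: [[0.262, 0.965, -0.0], [0.965, -0.262, 0.0], [0.0, -0.0, -1.0]]
force: [0.3, -0.5, 1.0]
finger_gap: 0.0511
grasp_force: 0.0
```

In the tool's units: -9.5 cm / 30 = -0.3167, -7 cm / 30 = -0.2333.

Emit:
jog_arm(
  commands=[
    [[0, 0, 0, 0, 0, -0.0333, 0.2], [0, 0, 0, 0, 0, -0.0833, 0.2], [0, 0, 0, 0, 0, -0.15, 0.4], [0, 0, 0, 0, 0, -0.2333, 0.6], [0, 0, 0, 0, 0, -0.3167, 1]],
  ],
)

```text
clock: 29.5
ee_pos: [0.5276, -0.2273, 0.1487]
orientation: [[0.262, 0.965, -0.001], [0.965, -0.262, 0.0], [0.0, -0.001, -1.0]]
force: [0.2, 0.1, -0.0]
finger_gap: 0.0782
grasp_force: 0.0
```

In the tool's units: -4.3 cm / 30 = -0.1433, -3.5 cm / 30 = -0.1167.

Emit:
jog_arm(
  commands=[
    [[0, 0, 0, 0, 0, -0.0667, 1], [0, 0, 0, 0, 0, -0.1167, 1], [0, 0, 0, 0, 0, -0.1433, 1], [0, 0, 0, 0, 0, -0.1433, 1], [0, 0, 0, 0, 0, -0.1433, 1]],
  ],
)

```text
clock: 29.92
ee_pos: [0.5279, -0.2275, 0.1903]
orientation: [[0.262, 0.965, 0.0], [0.965, -0.262, -0.0], [-0.0, 0.0, -1.0]]
force: [-0.5, 0.2, 0.1]
finger_gap: 0.0851
grasp_force: 0.0
```

```bash
python3 - <<'E'
from h import *
print(env.observe()['ee_pos'])
plan((.558,-.13,.19,7),(.588,-.035,.19,29.5),(.6171,.0512,.19,51.7))
E
```

```text
[ 0.52785231 -0.22749887  0.19031138]
[ 0.     0.    -0.387] [10.2   0.35  0.03]
[ 0.     0.    -0.393] [9.06 4.14 0.  ]
[ 0.     0.    -0.387] [6.07 6.78 0.  ]
```

In the tool's units: 10.2 cm / 30 = 0.34, 0.35 cm / 30 = 0.0117, -0.387 rad / 3.1416 = -0.1232.

Emit:
jog_arm(
  commands=[
    [[0, 0, -0.0255, 0.0667, 0, 0, 1], [0, 0, -0.0509, 0.1367, 0.0033, 0, 1], [0, 0, -0.0764, 0.2033, 0.0067, 0, 1], [0, 0, -0.0987, 0.2733, 0.01, 0, 1], [0, 0, -0.1232, 0.34, 0.0117, 0, 1]],
  ],
)

```text
clock: 30.33
ee_pos: [0.5578, -0.1285, 0.1891]
orientation: [[-0.126, 0.992, -0.002], [0.992, 0.126, 0.001], [0.001, -0.002, -1.0]]
force: [0.2, -0.7, -0.3]
finger_gap: 0.0854
grasp_force: 0.0
```

In the tool's units: 9.1 cm / 30 = 0.3033, 7.3 cm / 30 = 0.2433, -0.393 rad / 3.1416 = -0.1251.

Emit:
jog_arm(
  commands=[
    [[0, 0, -0.0255, 0.06, 0.0267, 0, 1], [0, 0, -0.0509, 0.12, 0.0533, 0, 1], [0, 0, -0.0764, 0.18, 0.0833, 0, 1], [0, 0, -0.1019, 0.2433, 0.11, 0, 1], [0, 0, -0.1251, 0.3033, 0.1367, 0, 1]],
  ],
)

```text
clock: 30.75
ee_pos: [0.5874, -0.0331, 0.1892]
orientation: [[-0.497, 0.868, -0.002], [0.868, 0.497, 0.0], [0.001, -0.001, -1.0]]
force: [-0.4, -0.3, 0.2]
finger_gap: 0.0854
grasp_force: 0.0
```

In the tool's units: 6.8 cm / 30 = 0.2267, 6.3 cm / 30 = 0.21, -0.387 rad / 3.1416 = -0.1232.

Emit:
jog_arm(
  commands=[
    [[0, 0, -0.0318, 0.0567, 0.06, 0, 1], [0, 0, -0.0637, 0.1067, 0.12, 0, 1], [0, 0, -0.0923, 0.1533, 0.17, 0, 1], [0, 0, -0.1146, 0.1867, 0.21, 0, 1], [0, 0, -0.1232, 0.2033, 0.2267, 0, 1]],
  ],
)

```text
clock: 31.17
ee_pos: [0.6167, 0.0552, 0.1892]
orientation: [[-0.789, 0.614, -0.001], [0.614, 0.789, 0.002], [0.002, 0.0, -1.0]]
force: [-0.5, -0.2, -0.2]
finger_gap: 0.0855
grasp_force: 0.0
```

Emit:
jog_arm(
  commands=[
    [[0, 0, 0, 0, 0, 0, 1], [0, 0, 0, 0, 0, 0, 1], [0, 0, 0, 0, 0, 0, 1], [0, 0, 0, 0, 0, 0, 1], [0, 0, 0, 0, 0, 0, 1]],
  ],
)

```text
clock: 31.58
ee_pos: [0.6168, 0.0507, 0.1903]
orientation: [[-0.783, 0.622, 0.0], [0.622, 0.783, -0.001], [-0.0, -0.001, -1.0]]
force: [0.4, 0.5, -0.1]
finger_gap: 0.0853
grasp_force: 0.0
```

```bash
python3 - <<'E'
from h import *
print(env.observe()['ee_pos'])
plan((.6171,.0512,.052,51.7))
E
```

```text
[0.61676732 0.05066281 0.19032488]
[-0.001  0.    -0.003] [1.000e-02 7.000e-02 1.383e+01]
```

In the tool's units: 9 cm / 30 = 0.3, 8 cm / 30 = 0.2667.

Emit:
jog_arm(
  commands=[
    [[0, 0, 0, 0, 0, 0.0667, 1], [0, 0, 0, 0, 0, 0.1333, 1], [0, 0, 0, 0, 0, 0.2, 1], [0, 0, 0, 0, 0, 0.2667, 1], [0, 0, 0, 0, 0, 0.3, 1]],
  ],
)

```text
clock: 32.0
ee_pos: [0.6157, 0.0507, 0.0981]
orientation: [[-0.784, 0.621, -0.003], [0.621, 0.784, -0.001], [0.001, -0.002, -1.0]]
force: [-0.1, -0.6, -0.2]
finger_gap: 0.0852
grasp_force: 0.0
```

In the tool's units: 4.8 cm / 30 = 0.16, 4.7 cm / 30 = 0.1567.

Emit:
jog_arm(
  commands=[
    [[0, 0, 0, 0, 0, 0.04, 1], [0, 0, 0, 0, 0, 0.08, 1], [0, 0, 0, 0, 0, 0.12, 1], [0, 0, 0, 0, 0, 0.1567, 1], [0, 0, 0, 0, 0, 0.16, 1]],
  ],
)

```text
clock: 32.42
ee_pos: [0.6158, 0.0515, 0.0502]
orientation: [[-0.784, 0.62, -0.003], [0.62, 0.784, -0.001], [0.002, -0.002, -1.0]]
force: [0.1, 0.3, -0.2]
finger_gap: 0.0854
grasp_force: 0.0
```

Emit:
jog_arm(
  commands=[
    [[0, 0, 0, 0, 0, 0, 0], [0, 0, 0, 0, 0, 0, -1], [0, 0, 0, 0, 0, 0, -1], [0, 0, 0, 0, 0, 0, -1], [0, 0, 0, 0, 0, 0, -1]],
  ],
)

```text
clock: 32.83
ee_pos: [0.6172, 0.052, 0.0529]
orientation: [[-0.784, 0.62, 0.001], [0.62, 0.784, 0.0], [-0.001, 0.001, -1.0]]
force: [-0.4, 0.4, 0.2]
finger_gap: 0.0255
grasp_force: 0.0
```

Emit:
jog_arm(
  commands=[
    [[0, 0, 0, 0, 0, 0, -1], [0, 0, 0, 0, 0, 0, -1], [0, 0, 0, 0, 0, 0, -1], [0, 0, 0, 0, 0, 0, -1], [0, 0, 0, 0, 0, 0, -1]],
  ],
)

```text
clock: 33.25
ee_pos: [0.6172, 0.052, 0.0528]
orientation: [[-0.784, 0.62, 0.001], [0.62, 0.784, -0.0], [-0.001, 0.0, -1.0]]
force: [-1.3, -1.2, 5.4]
finger_gap: 0.0214
grasp_force: 34.7
```

```bash
python3 - <<'E'
from h import *
plan((.6171,.0512,.19,51.7),(.583,-.06,.19,29.5),(.548,-.17,.19,7),(.5154,-.2747,.19,-15.05))
E
```

```text
[ 0.     0.001 -0.   ] [ -0.05  -0.06 -13.72]
[0.    0.    0.387] [ -4.22 -10.84   0.  ]
[0.    0.    0.393] [-7.85 -8.46  0.  ]
[0.    0.    0.385] [-9.99 -4.51  0.  ]
```

In the tool's units: -8 cm / 30 = -0.2667, -6 cm / 30 = -0.2.

Emit:
jog_arm(
  commands=[
    [[0, 0, 0, 0, 0, -0.0167, -1], [0, 0, 0, 0, 0, -0.0667, -1], [0, 0, 0, 0, 0, -0.1333, -1], [0, 0, 0, 0, 0, -0.2, -1], [0, 0, 0, 0, 0, -0.2667, -1]],
  ],
)

```text
clock: 33.67
ee_pos: [0.6164, 0.0519, 0.133]
orientation: [[-0.785, 0.62, -0.001], [0.62, 0.785, 0.0], [0.001, -0.001, -1.0]]
force: [-0.0, 0.7, -1.2]
finger_gap: 0.0216
grasp_force: 34.3
```

In the tool's units: -5.8 cm / 30 = -0.1933, -5.2 cm / 30 = -0.1733.

Emit:
jog_arm(
  commands=[
    [[0, 0, 0, 0, 0, -0.0667, -1], [0, 0, 0, 0, 0, -0.1333, -1], [0, 0, 0, 0, 0, -0.1733, -1], [0, 0, 0, 0, 0, -0.1933, -1], [0, 0, 0, 0, 0, -0.1933, -1]],
  ],
)

```text
clock: 34.08
ee_pos: [0.6173, 0.0521, 0.1913]
orientation: [[-0.784, 0.62, 0.002], [0.62, 0.784, 0.0], [-0.001, 0.001, -1.0]]
force: [-0.1, 0.3, 0.5]
finger_gap: 0.0214
grasp_force: 34.3
```

In the tool's units: -10.8 cm / 30 = -0.36, -8.4 cm / 30 = -0.28, 0.387 rad / 3.1416 = 0.1232.

Emit:
jog_arm(
  commands=[
    [[0, 0, 0.0127, -0.0133, -0.0367, 0, -1], [0, 0, 0.0382, -0.0433, -0.1133, 0, -1], [0, 0, 0.0668, -0.0767, -0.1967, 0, -1], [0, 0, 0.0955, -0.11, -0.28, 0, -1], [0, 0, 0.1232, -0.14, -0.36, 0, -1]],
  ],
)

```text
clock: 34.5
ee_pos: [0.5811, -0.0614, 0.1886]
orientation: [[-0.486, 0.874, -0.003], [0.874, 0.486, -0.0], [0.001, -0.003, -1.0]]
force: [0.6, -0.5, -1.3]
finger_gap: 0.0218
grasp_force: 34.3
```

In the tool's units: -8.5 cm / 30 = -0.2833, -7.85 cm / 30 = -0.2617, 0.393 rad / 3.1416 = 0.1251.

Emit:
jog_arm(
  commands=[
    [[0, 0, 0.0255, -0.0533, -0.0567, 0, -1], [0, 0, 0.0509, -0.1033, -0.1133, 0, -1], [0, 0, 0.0764, -0.1567, -0.17, 0, -1], [0, 0, 0.1019, -0.21, -0.2267, 0, -1], [0, 0, 0.1251, -0.2617, -0.2833, 0, -1]],
  ],
)

```text
clock: 34.92
ee_pos: [0.5456, -0.1711, 0.1888]
orientation: [[-0.114, 0.993, -0.003], [0.993, 0.114, 0.0], [0.0, -0.003, -1.0]]
force: [-1.1, 0.0, 0.0]
finger_gap: 0.0218
grasp_force: 34.2
```

In the tool's units: -10 cm / 30 = -0.3333, -1.1 cm / 30 = -0.0367, 0.385 rad / 3.1416 = 0.1225.

Emit:
jog_arm(
  commands=[
    [[0, 0, 0.0286, -0.0767, -0.0367, 0, -1], [0, 0, 0.0605, -0.1633, -0.0733, 0, -1], [0, 0, 0.0891, -0.24, -0.11, 0, -1], [0, 0, 0.1114, -0.3033, -0.1367, 0, -1], [0, 0, 0.1225, -0.3333, -0.15, 0, -1]],
  ],
)

```text
clock: 35.33
ee_pos: [0.5121, -0.2778, 0.1887]
orientation: [[0.27, 0.963, -0.003], [0.963, -0.27, -0.001], [-0.002, -0.003, -1.0]]
force: [-0.6, 0.1, 0.0]
finger_gap: 0.021
grasp_force: 34.2
```

Emit:
jog_arm(
  commands=[
    [[0, 0, 0, 0, 0, 0, -1], [0, 0, 0, 0, 0, 0, -1], [0, 0, 0, 0, 0, 0, -1], [0, 0, 0, 0, 0, 0, -1], [0, 0, 0, 0, 0, 0, -1]],
  ],
)

```text
clock: 35.75
ee_pos: [0.5156, -0.2723, 0.1903]
orientation: [[0.257, 0.966, 0.0], [0.966, -0.257, 0.0], [0.001, 0.0, -1.0]]
force: [-0.2, -0.4, 0.1]
finger_gap: 0.0213
grasp_force: 34.2
```

```bash
python3 - <<'E'
from h import *
c=wcam('w8.png');cv2.imwrite('pics/z8.png',c['frame'][60:480,200:440,::-1])
K=np.array([[c['fx'],0,c['cx']],[0,c['fy'],c['cy']],[0,0,1]])
o=env.observe();p=o['ee_pos'];v=np.r_[p[:2],p[2]-.044]+o['orientation'][:,0]*.0112
print(p,'edge',cv2.projectPoints(v,np.array(c['rvec']),np.array(c['tvec']),K,None)[0]-[200,60])
plan((.5154,-.2747,.0525,-15.05))
E
```

```text
[ 0.51550836 -0.27256865  0.19034073] edge [[[119.6640345  199.06529187]]]
[ 0.    -0.     0.002] [-0.21  0.04 13.78]
```

View pics/z8.png

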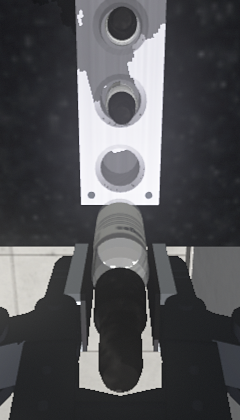

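Well 4 is empty at crop (121,169), and the vials in wells 2 and 3 stand at (122,25) and (121,103). Lowering.

In the tool's units: 7 cm / 30 = 0.2333, 6 cm / 30 = 0.2, 0.002 rad / 3.1416 = 0.0006.

Emit:
jog_arm(
  commands=[
    [[0, 0, 0.0006, -0.0067, 0.0017, 0.05, -1], [0, 0, 0.0006, -0.0067, 0.0017, 0.1, -1], [0, 0, 0.0006, -0.0067, 0.0017, 0.15, -1], [0, 0, 0.0006, -0.0067, 0.0017, 0.2, -1], [0, 0, 0.0006, -0.0067, 0.0017, 0.2333, -1]],
  ],
)

```text
clock: 36.22
ee_pos: [0.5147, -0.2751, 0.119]
orientation: [[0.261, 0.965, -0.001], [0.965, -0.261, 0.001], [0.0, -0.001, -1.0]]
force: [-0.3, 0.4, -0.8]
finger_gap: 0.0219
grasp_force: 34.3
```

In the tool's units: 1.5 cm / 30 = 0.05, 1 cm / 30 = 0.0333.

Emit:
jog_arm(
  commands=[
    [[0, 0, 0, 0, 0, 0, -1], [0, 0, 0, 0, 0, 0, -1], [0, 0, 0, 0, 0, 0.0167, -1], [0, 0, 0, 0, 0, 0.0333, -1], [0, 0, 0, 0, 0, 0.05, -1]],
  ],
)

```text
clock: 36.63
ee_pos: [0.5154, -0.276, 0.1056]
orientation: [[0.262, 0.965, 0.001], [0.965, -0.262, -0.001], [-0.0, 0.001, -1.0]]
force: [0.5, -0.5, -0.1]
finger_gap: 0.0215
grasp_force: 34.3
```

Emit:
jog_arm(
  commands=[
    [[0, 0, 0, 0, 0, 0.02, -1], [0, 0, 0, 0, 0, 0.04, -1], [0, 0, 0, 0, 0, 0.06, -1], [0, 0, 0, 0, 0, 0.08, -1], [0, 0, 0, 0, 0, 0.1, -1]],
  ],
)

```text
clock: 37.05
ee_pos: [0.5149, -0.2758, 0.0746]
orientation: [[0.262, 0.965, -0.0], [0.965, -0.262, 0.0], [0.0, -0.0, -1.0]]
force: [0.4, -0.8, -0.5]
finger_gap: 0.0217
grasp_force: 34.3
```

In the tool's units: 1.8 cm / 30 = 0.06, 1.5 cm / 30 = 0.05.

Emit:
jog_arm(
  commands=[
    [[0, 0, 0, 0, 0, 0.0133, -1], [0, 0, 0, 0, 0, 0.0267, -1], [0, 0, 0, 0, 0, 0.04, -1], [0, 0, 0, 0, 0, 0.05, -1], [0, 0, 0, 0, 0, 0.06, -1]],
  ],
)

```text
clock: 37.47
ee_pos: [0.515, -0.2759, 0.0571]
orientation: [[0.262, 0.965, 0.0], [0.965, -0.262, -0.0], [-0.0, 0.0, -1.0]]
force: [-0.6, -0.5, -0.4]
finger_gap: 0.0219
grasp_force: 34.3
```

In the tool's units: 0.4 cm / 30 = 0.0133, 0.3 cm / 30 = 0.01.

Emit:
jog_arm(
  commands=[
    [[0, 0, 0, 0, 0, 0.005, -1], [0, 0, 0, 0, 0, 0.01, -1], [0, 0, 0, 0, 0, 0.0133, -1], [0, 0, 0, 0, 0, 0.0133, -1], [0, 0, 0, 0, 0, 0.0133, -1]],
  ],
)

```text
clock: 37.88
ee_pos: [0.515, -0.2758, 0.0534]
orientation: [[0.262, 0.965, 0.0], [0.965, -0.262, -0.0], [-0.0, 0.0, -1.0]]
force: [-0.7, 0.5, -1.1]
finger_gap: 0.0215
grasp_force: 34.3
```

In the tool's units: 0.1 cm / 30 = 0.0033, 0.08 cm / 30 = 0.0027.

Emit:
jog_arm(
  commands=[
    [[0, 0, 0, 0, 0, 0.0013, -1], [0, 0, 0, 0, 0, 0.0027, -1], [0, 0, 0, 0, 0, 0.0033, -1], [0, 0, 0, 0, 0, 0.0033, -1], [0, 0, 0, 0, 0, 0.0033, -1]],
  ],
)

```text
clock: 38.3
ee_pos: [0.5151, -0.2759, 0.0527]
orientation: [[0.262, 0.965, 0.0], [0.965, -0.262, -0.0], [-0.0, 0.001, -1.0]]
force: [-1.1, 1.1, 5.5]
finger_gap: 0.0214
grasp_force: 34.8
```

Emit:
jog_arm(
  commands=[
    [[0, 0, 0, 0, 0, 0, -0.45], [0, 0, 0, 0, 0, 0, -0.3], [0, 0, 0, 0, 0, 0, -0.1], [0, 0, 0, 0, 0, 0, 0.2], [0, 0, 0, 0, 0, 0, 0.2]],
  ],
)

```text
clock: 38.72
ee_pos: [0.5149, -0.2758, 0.0522]
orientation: [[0.262, 0.965, -0.0], [0.965, -0.262, 0.0], [0.0, -0.0, -1.0]]
force: [-0.3, -0.2, -1.2]
finger_gap: 0.0511
grasp_force: 0.0
```

In the tool's units: -9.5 cm / 30 = -0.3167, -7 cm / 30 = -0.2333.

Emit:
jog_arm(
  commands=[
    [[0, 0, 0, 0, 0, -0.0333, 0.2], [0, 0, 0, 0, 0, -0.0833, 0.2], [0, 0, 0, 0, 0, -0.15, 0.4], [0, 0, 0, 0, 0, -0.2333, 0.6], [0, 0, 0, 0, 0, -0.3167, 1]],
  ],
)

```text
clock: 39.13
ee_pos: [0.5147, -0.2756, 0.1488]
orientation: [[0.262, 0.965, -0.0], [0.965, -0.262, 0.0], [0.0, -0.001, -1.0]]
force: [0.4, -0.2, -0.3]
finger_gap: 0.0782
grasp_force: 0.0
```

In the tool's units: -8 cm / 30 = -0.2667, -6 cm / 30 = -0.2.

Emit:
jog_arm(
  commands=[
    [[0, 0, 0, 0, 0, -0.1, 1], [0, 0, 0, 0, 0, -0.2, 1], [0, 0, 0, 0, 0, -0.2667, 1], [0, 0, 0, 0, 0, -0.2667, 1], [0, 0, 0, 0, 0, -0.2667, 1]],
  ],
)

```text
clock: 39.55
ee_pos: [0.5156, -0.276, 0.2292]
orientation: [[0.262, 0.965, 0.003], [0.965, -0.262, -0.001], [-0.001, 0.003, -1.0]]
force: [-0.5, 0.4, -0.2]
finger_gap: 0.0853
grasp_force: 0.0
```

Emit:
jog_arm(
  commands=[
    [[0, 0, 0, 0, 0, 0, 1], [0, 0, 0, 0, 0, 0, 1], [0, 0, 0, 0, 0, 0, 1], [0, 0, 0, 0, 0, 0, 1], [0, 0, 0, 0, 0, 0, 1]],
  ],
)

```text
clock: 39.97
ee_pos: [0.5147, -0.2757, 0.2267]
orientation: [[0.262, 0.965, -0.001], [0.965, -0.262, 0.001], [0.0, -0.001, -1.0]]
force: [-0.0, 0.2, -0.3]
finger_gap: 0.0851
grasp_force: 0.0
```

```bash
python3 - <<'E'
from h import *
c=wcam('w9.png');cv2.imwrite('pics/z9.png',np.hstack([c['frame'][60:480,200:440,::-1],snap('scene','s9.png')['frame'][60:480,150:510,::-1]]))
o=env.observe();print(o['ee_pos'],o['clock'])
E
```

```text
[ 0.5148875  -0.27576797  0.22694681] 40.0667
```

View pics/z9.png

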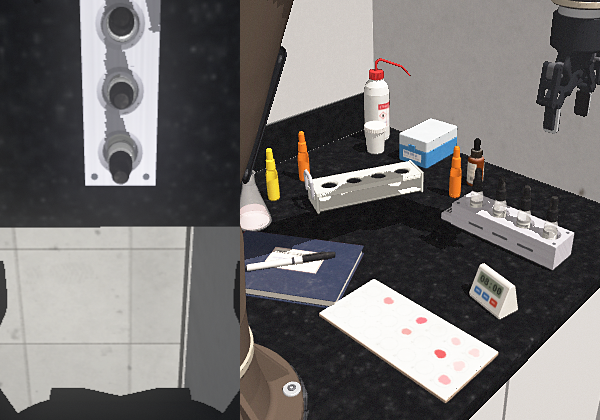

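All four vials stand upright in the block (caps at (477,185) to (550,210)), the rack is empty, and the cup, bottle and flask look untouched. Handing in.

```bash
python3 -c "
from workcell import workorder
print(workorder.close_job())"
```

```text
the job is handed in; nothing more can be done
None
```

All four vials were moved one at a time, in running order, into the cold block and the job is handed in; the last pictures show them upright with the cup, bottle and flask undisturbed, and no verdict was returned.

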